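# Clamp a bush in the four-post press with a tommy bar

## Task

Clamp the bush in the small blue press: use the brass rod as a tommy bar in the holes of the press's steel collar, turning the collar clockwise seen from above and moving the rod from hole to hole, until the pad presses on the bush with about 60 N, which you feel as the collar turning about one and a half times as hard as it did while the pad was still free. Do not wrench the rod, do not overtighten, keep your fingers off the press and leave the other things alone; then lay the rod down on the open bench, clear of the press.

Things in the scene. Friction and masses are not known exactly. Their poses are not given: they have to be found in the camera images.
- rod_mid (a point): Centre of the brass rod (drift) that serves as tommy bar: 130 mm long, 12 to 13 mm thick, 0.11 kg, lying on the bench; its length runs along its y axis, both ends are alike. Gripped 5 to 15 mm past its middle, away from the hole, there is room for fingers beside the press.
- press: Blue four-post screw press, fixed to the bench, open front at its -x side; origin under the centre of its base plate (110 mm along x, 150 along y, 14 thick), z up. A round plate of 138 mm diameter (z 77 to 88 mm) and an X-shaped bridge from post to post (z 118 to 129 mm) hold the collar between them; the post nuts on top end at z = 134 mm, the screw in the centre at z = 148 mm.
- window (a point): Middle of the press's front opening: at its -x side, over the round plate's edge 69 mm from the collar's axis, at hole height. The posts (14 mm diameter, at x = +-24.4, y = +-54.8 mm in the press's frame) let the rod swing about 0.9 rad to either side of the press's -x direction, no farther.
- collar_mid (a point): Point on the collar's axis at the height of the middle of its holes, 103.5 mm above the bench. The collar is a steel ring of 80 mm diameter, 28 mm high, with eight radial holes 45 degrees apart, each 15 mm wide, 16 mm tall and 20 mm deep, with chamfered mouths at the rim and a white tick above each on the collar's top.
- collar (a joint): Angle of the collar in rad, growing as it turns clockwise seen from above (a hole at the front then moves towards the press's +y side). At 0 one hole points exactly along the press's -x; each hole's angle from -x towards +y is this value plus a multiple of 45 degrees. It stays where it is left; each rad lowers the pad by 4 mm.
- pad: Round steel pad of 38 mm diameter under the screw, with a yellow neck; origin at the centre of its lower face. Below it the brass-coloured bush (30 mm diameter, 22 mm high) stands loose on a bed disc whose height, and so the gap under the pad, differs by some mm each time and is not measured. Once on the bush the pad yields on a spring of 30 N per mm.
- collar_rim (a point): Mouth of that hole of the collar which points along the press's -x when the collar's angle is 0: on the rim, 40 mm from the axis. To turn the collar takes about 0.40 N m about its axis while the pad is free (4 N at 100 mm from the axis if the grip adds no twist), and 0.004 N m more for each N with which the pad presses on the bush.
- hex_fold: Red folding hex key set, 36 x 95 x 26 mm, a loose bystander.
- torch: Black torch, 36 x 113 x 36 mm, a loose bystander.
- pliers_orange: Orange pliers, 56 x 171 x 15 mm, a loose bystander.
- tape: Small black roll of tape, 57 x 54 x 19 mm, a loose bystander.
Things that resemble listed ones, but are neither listed nor needed, are in the scene too. Of the things that look like the part that bears rod_mid, take the one that is farthest to the robot's left at the start.

How it is judged (in metres and radians):
On the way, in this order (a step that is already met when the one before it is completed fails the run):
1. the collar is being turned by the rod in one of its holes (distance of collar_rim from where it was at the start of the episode above 0.015 m and contact force between rod and press above 1 N), for 0.05 s.
2. the pad, brought down with the rod, presses on the bush (contact force between pad and bush above 30 N and contact force between rod and press above 0.5 N), for 0.05 s.
At the end, for the whole second after the job is handed in: the pad presses on the bush with 35 to 95 N, and the rod lies still on the bench with its middle more than 120 mm from the press's centre (height (world z) of rod_mid between -0.01 and 0.02 m and horizontal distance between rod_mid and press above 0.12 m and linear speed of rod below 0.02 m/s); the robot touches nothing.
It fails at once if the pad presses on the bush with more than 110 N (overtightened) (contact force between pad and bush above 110 N).
It fails at once if the rod is forced against the press or its collar with more than 60 N (contact force between rod and press above 60 N).
It fails at once if the fingers push on the press or its collar with more than 5 N (contact force between the fingers and press above 5 N).
It fails at once if a bystander is moved by more than 30 mm (distance of any of hex_fold, torch, pliers_orange, tape from where it was at the start of the episode above 0.03 m).
It also fails if it takes over 72 s, if anything falls off the work surface, if the arm or the gripper's body presses on something with over 40 N, if the wrist force passes 120 N, or if a joint passes its speed limit or range.

## Robot

A 6-joint arm with a two-finger parallel gripper is mounted at the origin on a cart in front of the work surface, level with it; the furniture and walls round the work are solid. World frame = base frame: x ahead of the robot, y to its left, z up, the work surface at z = 0. Lengths are in m, angles in degrees, forces in N, time in s.
With the tool pointing down it reaches from about 0.35 to 0.875 m from the base axis. Payload 4.2 kg.
Tool frame: the origin (TCP) lies on the centre line of the jaws, within the pads' length; the fingertips stand 8 mm ahead of it and the grasp point (between the pads) lies 11 mm behind it; z points along the fingers, y is the direction in which the jaws open and shut (so a half turn about z gives the same grasp; the last joint's range is limited). The gripper opens to 87 mm and grips with 3 to 60 N. Pads are 19 mm wide; open, the fingers measure 117 mm over their backs; the gripper's body (75 mm by 190 mm) begins 51 mm behind the grasp point.
Start: joints at [79.045, 22.042, 0.453, 0, -68.411, -14.817], TCP at [0.272, 0.563, 0.231] pointing down, gripper open.
Joint ranges: [-179.83, 179.83], [-69.29, 118.12], [-61.27, 80.66], [-181.25, 117.63], [-171.15, -9.14], [-177.46, 177.46]. Speed limits (degrees/s): [159.86, 159.86, 180, 180, 180, 180].

## Interface

Orientations are given as a 3x3 rotation matrix whose columns are the frame's x, y, z axes.
In Python, from station import sense, capture, finish_job, recognise gives the robot as it stands.
- The arm moves only by the tool apply_moves, never from a script. Its argument "plan" is a list that holds one entry, the list of rows, each a list of 7 numbers: the opening in per cent of the stroke, from 0 (shut) to 100 (fully open), then the shift along the world's x, y, z in units of 25 mm (1.0 is 25 mm), then the turn, a rotation vector about the world's x, y, z in rad. A call has 1 to 12 rows; each row shifts and turns the pose as measured when the row begins; what a row does not reach is not made up. A row lasts 1/12 s, in which the tool goes at most 41.7 mm and 7.16 degrees, less where a joint would pass 70% of its speed; a pose out of reach is approached as far as the arm can. A call is refused whole if a number of a shift passes 1 or a number of a turn 0.125, either way. A call with a gripper value outside its range is refused whole. The fingers move at their own pace and stop on an object; the grip force is fixed at half the most. Time passes only in rows, so rows that do not move let the fingers close. It gives the time, the measured TCP pose, the force and the opening at its end, in the units of the state.
- sense(): the state, without advancing time (a new reading comes with each control period).
- capture(name): name is "side" or "top"; returns a dict with "pixels" (420x560x3 uint8, red, green, blue), "depth" (420x560 float32, m along the optical axis (not along the pixel's ray), 0 where there is no reading), "mtx" (3x3 intrinsics, pixels), "R" (3x3) and "t" (3): a world point X has camera coordinates R X + t. Camera axes: x right, y down, z forward; pixel columns grow to the right and rows downward; lengths in m; the calibration is good to about 2 mm. A picture is of the moment at which its call begins.
- finish_job(): hands the job in, once; it reports no verdict.
Trained networks look in a picture, given as the dict that the camera call returned (one of the last four; its "shot" number tells which), for a name from the list of things; names that differ only in an ending like _2 or _b are one class to them, and where a whole thing is asked for, a point or a joint stands for the part that bears it (a point fixed in the world has none). Each returns a list of dicts, best first, with "score" (0 to 1); they miss things now and then, are a little off and sometimes report something else, mostly with a low value. They report only what shows in the picture. A call takes as long as a camera call. They do not tell look-alikes from the thing itself.
- recognise(label, picture): "at" ([x, y, z] in m, in the coordinates of the camera as it stood for that picture, good to about 4 mm: the middle of the surface that is visible of it).
The state is a dict: "time_s": time; "joints": joint angles; "joint_velocities": joint speeds; "effort": joint torques, N m; "tcp_pos": TCP position; "ee_rot": TCP orientation; "wrist_force": force on the tool from outside, world axes, zero at the start; "moment": the same for the moment, N m; "gripper_width": opening from 0.0 (shut) to 1.0 (fully open).
Only numpy, scipy, OpenCV 4.12 (cv2) and the standard library are available. Lean on these libraries where they do the work, as an engineer would, in place of code of your own. Each camera call takes 0.05 s, during which the arm holds its last target.

## Working session

There is one attempt and no reset: what is moved stays moved. The work goes in short steps, Python scripts to look and compute and a tool call to move; the robot and the scene stay as the last step left them, time stands still between calls to the robot, and variables do not carry over. Pictures are saved under pics/ and viewed, and the job is handed in when it is done.

Besides the shell and the picture viewer there is one more tool, called after ">>>" in YAML: its name, and indented under it one key for each argument. apply_moves: Moves the arm, as the interface text tells. Its arguments: {"type":"object","properties":{"plan":{"type":"array","items":{"type":"array","items":{"type":"array","items":{"type":"number"}}}}},"required":["plan"]}

```bash
ls; mkdir -p pics; cat > h.py <<'E'
import numpy as np, cv2, pickle
from station import sense, capture, finish_job, recognise
np.set_printoptions(precision=4, suppress=True)
def save(p,name,scale=1,crop=None):
    im=p["pixels"][:,:,::-1].copy()
    if crop: x0,y0,x1,y1=crop; im=im[y0:y1,x0:x1]
    if scale!=1: im=cv2.resize(im,None,fx=scale,fy=scale,interpolation=cv2.INTER_CUBIC)
    cv2.imwrite("pics/"+name+".png",im)
def w(p,c): return np.array(p["R"]).T@(np.array(c)-np.array(p["t"]))
def proj(p,X):
    c=np.array(p["R"])@np.array(X)+np.array(p["t"]); q=np.array(p["mtx"])@c; return q[:2]/q[2]
def ray(p,u,v,z):
    R=np.array(p["R"]);o=-R.T@np.array(p["t"]);d=R.T@np.linalg.inv(np.array(p["mtx"]))@np.array([u,v,1.])
    return o+d*(z-o[2])/d[2]
def px(p,u,v):
    d=p["depth"][int(v),int(u)]
    return w(p,np.linalg.inv(np.array(p["mtx"]))@np.array([u,v,1.])*d)
E
python3 - <<'E'
from h import *
for n in ["top","side"]:
    p=capture(n); save(p,n+"0"); pickle.dump(p,open(n+"0.pkl","wb"))
    print(n,np.array(p["mtx"]).tolist(),"cam",-np.array(p["R"]).T@np.array(p["t"]))
    for l in ["rod_mid","press","collar","pad","collar_rim","window","collar_mid","hex_fold","torch","pliers_orange","tape"]:
        try:
            for d in recognise(l,p)[:4]: print(l,round(d["score"],2),w(p,d["at"]),proj(p,w(p,d["at"])))
        except Exception as e: print(l,e)
print(sense())
E
```

```text
pics
top [[478.82023426847974, 0.0, 271.8787367189963], [0.0, 478.82023426847974, 207.3353861555427], [0.0, 0.0, 1.0]] cam [ 0.4066 -0.0783  1.203 ]
rod_mid 0.7 [ 0.3532 -0.3032  0.0141] [365.2972 251.2542]
rod_mid 0.63 [ 0.4888 -0.2277  0.0116] [333.873  196.8626]
rod_mid 0.26 [0.3717 0.225  0.0281] [150.5003 245.4141]
press 0.59 [ 0.5434 -0.0246  0.0837] [250.892  172.1731]
collar 0.95 [ 0.5374 -0.022   0.1135] [249.1361 173.1777]
collar 0.72 [ 0.4531 -0.4579  0.0127] [426.8563 210.4752]
collar_rim 0.71 [ 0.5334 -0.0178  0.1147] [247.2677 174.8856]
window 0.71 [ 0.5469 -0.0296  0.0909] [252.8596 170.2823]
collar_mid 0.67 [ 0.5367 -0.018   0.1147] [247.3598 173.4467]
hex_fold 0.76 [0.4086 0.1009 0.0197] [201.6426 230.0053]
torch 0.65 [0.3658 0.2235 0.0294] [150.9476 247.8774]
torch 0.45 [0.4054 0.099  0.0183] [202.488  231.2744]
pliers_orange 0.83 [ 0.4513 -0.4587  0.0095] [426.7746 211.2299]
pliers_orange 0.47 [0.4535 0.3012 0.0138] [121.5795 212.5181]
tape 0.51 [0.4545 0.2997 0.0133] [122.2449 212.1144]
side [[395.5670676540561, 0.0, 278.83622934229135], [0.0, 395.5670676540561, 2
[... 627 characters left out ...]
0.0195] [250.0414 172.7114]
pliers_orange 0.89 [ 0.4516 -0.4641  0.0109] [272.0224 340.5892]
tape 0.53 [0.4509 0.2901 0.016 ] [273.5403 161.5579]
{'time_s': 1.2, 'joints': array([ 79.0452,  22.0422,   0.4531,  -0.0003, -68.4092, -14.8151]), 'joint_velocities': array([-0.0075, -0.0127,  0.0242,  0.0413,  0.067 , -0.0183]), 'effort': array([ -0.0005, -39.048 ,  18.7628,   4.2248,   0.0154,  -0.    ]), 'tcp_pos': array([0.2717, 0.5628, 0.2305]), 'ee_rot': array([[ 0.9005, -0.4348,  0.    ],
       [-0.4348, -0.9005,  0.    ],
       [-0.    , -0.    , -1.    ]]), 'wrist_force': array([-0.3466,  0.8922, -0.4295]), 'moment': array([-0.0841,  0.0167, -0.0145]), 'gripper_width': 0.9982039702244344}
```

View pics/top0.png

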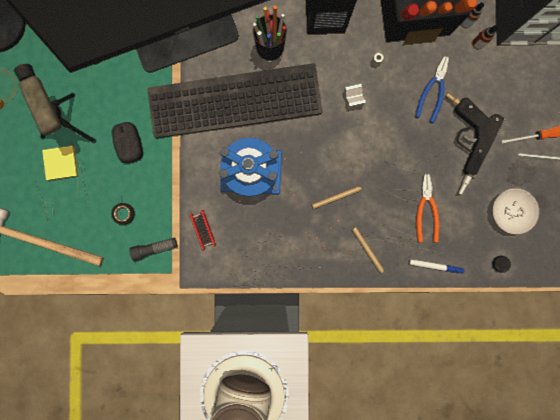

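View pics/side0.png

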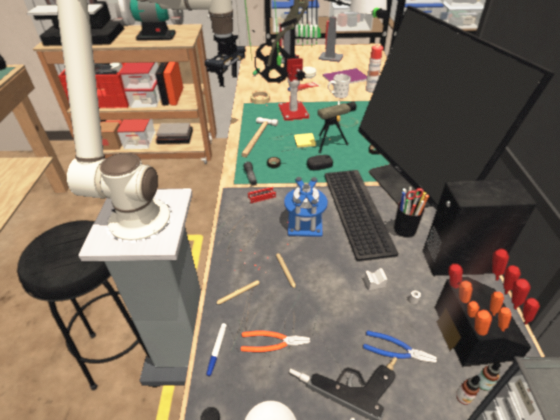

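```bash
python3 - <<'E'
from h import *
p=pickle.load(open("top0.pkl","rb")); save(p,"topA",6,(195,110,315,220)); save(p,"topB",4,(300,160,460,290))
E
```

```text
(no output)
```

View pics/topA.png

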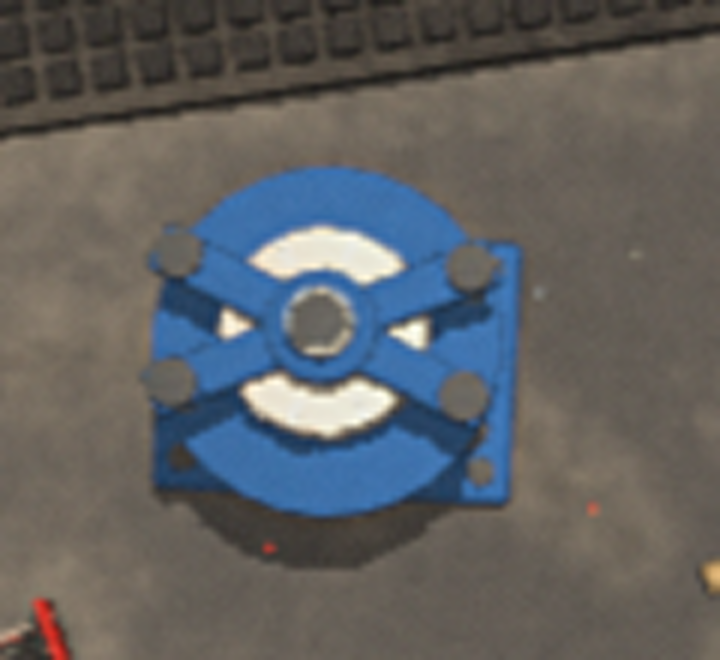

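View pics/topB.png

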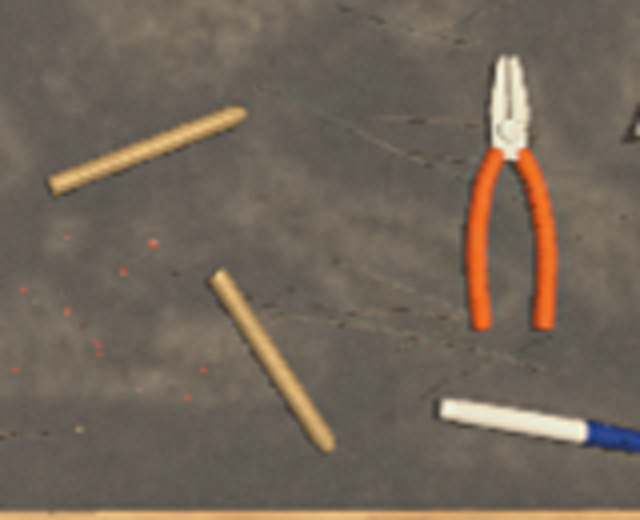

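```bash
python3 - <<'E'
from h import *
p=pickle.load(open("top0.pkl","rb"))
P=[(180,252),(472,267),(168,382),(464,397)]
f=lambda q:(195+(q[0]+.5)/6-.5,110+(q[1]+.5)/6-.5)
W=np.array([ray(p,*f(q),.134) for q in P]);print(W, W.mean(0))
print("screw",ray(p,*f((320,322)),.148))
L=np.array([[24.4,54.8],[24.4,-54.8],[-24.4,54.8],[-24.4,-54.8]])/1e3
c=W.mean(0)[:2];A=W[:,:2]-c
th=np.arctan2((L[:,0]*A[:,1]-L[:,1]*A[:,0]).sum(),(L*A).sum());print("yaw",th,np.degrees(th))
R=np.array([[np.cos(th),-np.sin(th)],[np.sin(th),np.cos(th)]]);print((A-L@R.T)*1e3)
# base corners z=.014
for q in [(152,492),(510,503),(520,245)]: print("base",(R.T@(ray(p,*f(q),.014)[:2]-c))*1e3)
# rod ends at z=.006 in crop B
g=lambda q:(300+(q[0]+.5)/4-.5,160+(q[1]+.5)/4-.5)
a,b=ray(p,*g((50,187)),.006),ray(p,*g((246,112)),.006);print(a,b,(a+b)/2,np.linalg.norm(a-b))
# enhanced collar
im=p["pixels"][140:200,220:280].astype(float)
g=np.clip((im-150)/(255-150),0,1)*255
cv2.imwrite("pics/enh.png",cv2.resize(g[:,:,::-1].astype(np.uint8),None,fx=10,fy=10,interpolation=cv2.INTER_NEAREST))
s=pickle.load(open("side0.pkl","rb")); save(s,"sideA",10,(275,165,335,240))
E
```

```text
[[ 0.5842  0.0319  0.134 ]
 [ 0.5777 -0.0775  0.134 ]
 [ 0.5353  0.0365  0.134 ]
 [ 0.5288 -0.0741  0.134 ]] [ 0.5565 -0.0208  0.134 ]
screw [ 0.5554 -0.0212  0.148 ]
yaw -0.06261821600638245 -3.5877594978042513
[[-0.0771 -0.453 ]
 [ 0.2667 -0.4655]
 [-0.2862  1.0967]
 [ 0.0967 -0.1782]]
base [-57.3121  73.5126]
base [-53.6843 -75.1509]
base [ 54.1617 -73.4082]
[ 0.4657 -0.1737  0.006 ] [ 0.5118 -0.2969  0.006 ] [ 0.4888 -0.2353  0.006 ] 0.13159268937383808
```

View pics/enh.png

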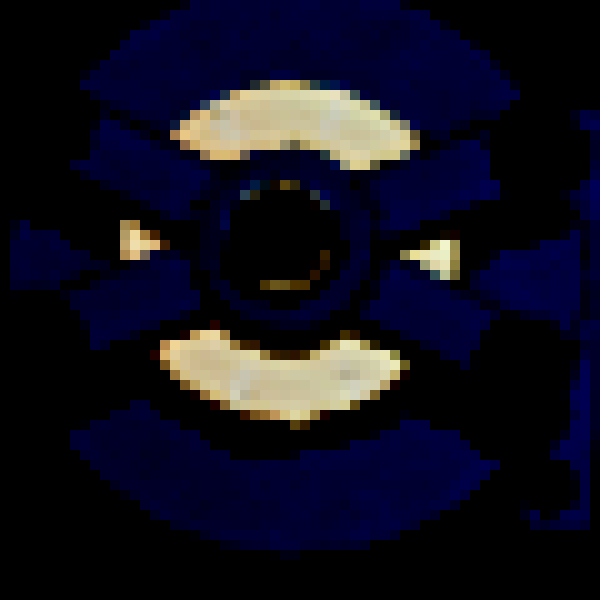

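```bash
python3 -c "
import cv2;i=cv2.imread('pics/sideA.png');print(i.shape);cv2.imwrite('pics/sideA2.png',cv2.resize(i,(480,600)))"
```

```text
(750, 600, 3)
```

View pics/sideA2.png

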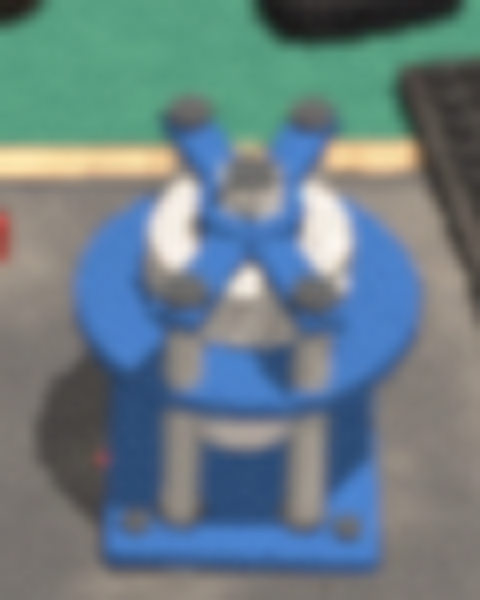

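```bash
python3 - <<'E'
from h import *
ps=[capture("top") for _ in range(8)]
im=np.mean([p["pixels"].astype(float) for p in ps],0)
ss=[capture("side") for _ in range(6)]
sm=np.mean([p["pixels"].astype(float) for p in ss],0)
pickle.dump((im,sm),open("avg.pkl","wb"))
print(sense()["time_s"])
def st(im,crop,lo,hi,sc,n):
    x0,y0,x1,y1=crop
    g=np.clip((im[y0:y1,x0:x1]-lo)/(hi-lo),0,1)*255
    cv2.imwrite("pics/%s.png"%n,cv2.resize(g[:,:,::-1].astype(np.uint8),None,fx=sc,fy=sc,interpolation=cv2.INTER_CUBIC))
c=im[176:182,240:258].reshape(-1,3);print(c.mean(0),c.std(0))
st(im,(220,140,280,200),[190,180,165],[255,250,230],10,"enhT")
st(sm,(285,178,325,218),60,240,14,"enhS")
E
```

```text
1.9
[215.4641 211.2037 196.7025] [45.5164 44.633  40.0304]Traceback (most recent call last):
  File "<stdin>", line 13, in <module>
  File "<stdin>", line 10, in st
TypeError: unsupported operand type(s) for -: 'list' and 'list'
```

```bash
python3 - <<'E'
from h import *
im,sm=pickle.load(open("avg.pkl","rb"))
def st(im,crop,lo,hi,sc,n):
    lo=np.array(lo,float);hi=np.array(hi,float)
    x0,y0,x1,y1=crop
    g=np.clip((im[y0:y1,x0:x1]-lo)/(hi-lo),0,1)*255
    cv2.imwrite("pics/%s.png"%n,cv2.resize(g[:,:,::-1].astype(np.uint8),None,fx=sc,fy=sc,interpolation=cv2.INTER_CUBIC))
st(im,(220,140,280,200),[205,195,180],[250,245,235],10,"enhT")
st(sm,(285,178,325,218),[60]*3,[250]*3,14,"enhS")
E
```

```text
(no output)
```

View pics/enhT.png

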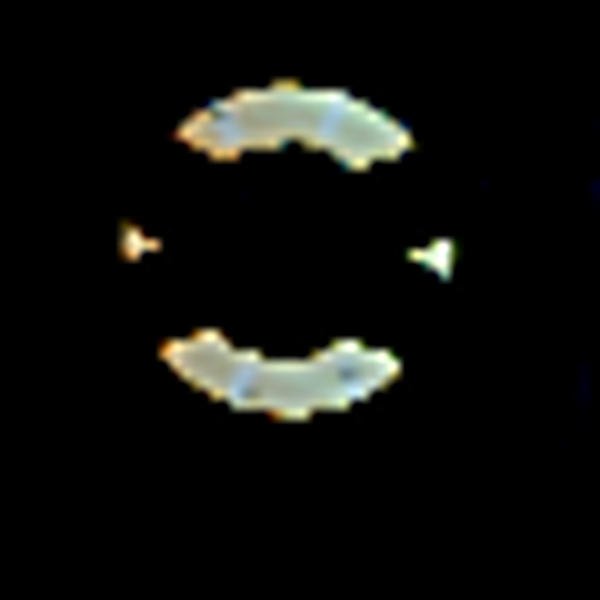

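View pics/enhS.png

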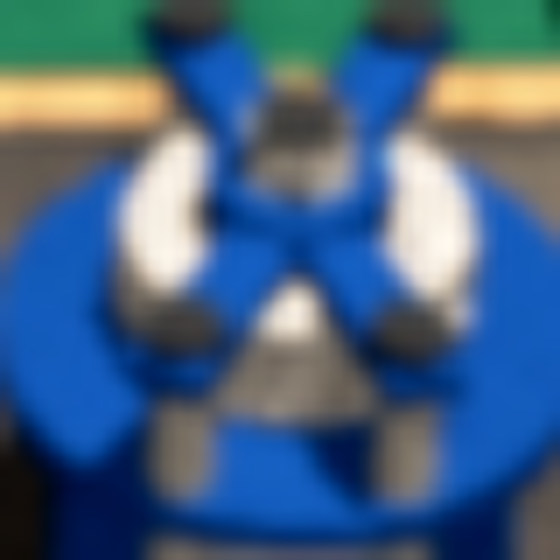

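```bash
python3 - <<'E'
from h import *
im,sm=pickle.load(open("avg.pkl","rb"));p=pickle.load(open("top0.pkl","rb"))
c=np.array([.5560,-.0210]);th=-.0626
print("center px zoom",(proj(p,[*c,.1175])-[220,140])*10)
ang=np.arange(-180,180,3);
def samp(r):
    u=[]
    for a in ang:
        # angle a: from press -x towards +y
        d=np.array([-np.cos(np.radians(a)),np.sin(np.radians(a))])
        d=np.array([np.cos(th)*d[0]-np.sin(th)*d[1],np.sin(th)*d[0]+np.cos(th)*d[1]])
        u.append(proj(p,[*(c+r*d),.1175]))
    u=np.array(u,np.float32)
    return cv2.remap(im.astype(np.float32),u[None,:,0],u[None,:,1],cv2.INTER_LINEAR)[0]
S=np.mean([samp(r) for r in np.arange(.029,.0365,.001)],0)
for a,s in zip(ang,S):
    if s[0]>195: print(a,s,round(float(s[2]/s[0]),3))
E
```

```text
center px zoom [285.6628 248.7007]
-180 [234.5387 231.4627 214.9712] 0.917
-177 [234.7552 231.9202 215.2969] 0.917
-174 [234.9025 232.4766 215.9124] 0.919
-171 [234.8559 233.4073 218.8143] 0.932
-168 [234.8426 234.2436 223.7582] 0.953
-165 [234.6729 234.1902 224.5575] 0.957
-162 [234.4809 233.5845 220.6288] 0.941
-159 [234.5745 233.1723 217.1441] 0.926
-156 [234.5831 233.1081 216.3672] 0.922
-153 [234.737  233.0844 216.4818] 0.922
-150 [235.0168 233.3239 216.8188] 0.923
-147 [236.0486 234.2194 217.6931] 0.922
-144 [236.6013 234.2717 216.5902] 0.915
-141 [233.0089 229.917  211.7849] 0.909
-138 [213.3977 212.539  198.4249] 0.93
-96 [215.9086 214.0994 191.9454] 0.889
-93 [241.3283 240.2262 220.0071] 0.912
-90 [229.7867 229.4378 212.5495] 0.925
-87 [195.226  201.501  196.2769] 1.005
-48 [195.414  193.4112 172.7291] 0.884
-45 [231.4727 229.194  208.9549] 0.903
-42 [237.6386 235.5904 218.3862] 0.919
-39 [236.7003 234.4136 218.5268] 0.923
-36 [235.2457 232.9432 218.1777] 0.927
-33 [233.1293 231.0054 217.6266] 0.934
-30 [232.1888 230.8396 219.8665] 0.947
-27 [230.8549 229.6378 218.5969] 0.94
[... 907 characters left out ...]
67
48 [215.4498 203.9312 181.245 ] 0.841
90 [224.7885 216.4618 198.6774] 0.884
93 [210.3581 198.0566 175.9244] 0.836
135 [204.7268 197.2587 185.9531] 0.908
138 [234.7546 223.1967 200.585 ] 0.854
141 [238.4545 228.4959 206.5387] 0.866
144 [236.9113 228.6422 210.0384] 0.887
147 [234.0566 228.3451 213.8146] 0.914
150 [232.3318 228.4106 216.2671] 0.931
153 [233.3211 229.0524 216.528 ] 0.928
156 [234.8491 228.9756 213.7457] 0.91
159 [234.7335 228.2826 210.866 ] 0.898
162 [234.6753 228.7212 210.9283] 0.899
165 [234.7044 229.0241 211.6656] 0.902
168 [234.5547 229.225  211.9896] 0.904
171 [234.3645 229.765  212.5719] 0.907
174 [234.2346 230.5789 213.6423] 0.912
177 [234.3673 231.0608 214.4762] 0.915
```

Two brass rods can be seen from above: (337,197), at y≈-0.235, and (368,250), at y≈-0.303. Robot-left is +y, so the first one fits, and the enlarged crop confirms it is a plain brass bar about 130 mm long. The collar ticks sit at about 16.5° mod 45. I'm heading for the rod now.

>>> apply_moves:
  plan:
    - [[50,0.27,-0.98,0,0,0,-0.024],[50,0.27,-0.98,0,0,0,-0.024],[50,0.27,-0.98,0,0,0,-0.024],[50,0.27,-0.98,0,0,0,-0.024],[50,0.27,-0.98,0,0,0,-0.024],[50,0.27,-0.98,0,0,0,-0.024],[50,0.27,-0.98,0,0,0,-0.024],[50,0.27,-0.98,0,0,0,-0.024],[50,0.27,-0.98,0,0,0,-0.024],[50,0.27,-0.98,0,0,0,-0.024],[50,0.27,-0.98,0,0,0,-0.024],[50,0.27,-0.98,0,0,0,-0.024]]

```text
time_s: 2.9
tcp_pos: [0.3533, 0.2602, 0.23]
ee_rot: [[0.736, -0.677, 0.003], [-0.677, -0.736, 0.003], [0.0, -0.004, -1.0]]
wrist_force: [0.1, -0.4, 0.2]
gripper_width: 0.503
```

>>> apply_moves:
  plan:
    - [[50,0.27,-0.98,0,0,0,-0.024],[50,0.27,-0.98,0,0,0,-0.024],[50,0.27,-0.98,0,0,0,-0.024],[50,0.27,-0.98,0,0,0,-0.024],[50,0.27,-0.98,0,0,0,-0.024],[50,0.27,-0.98,0,0,0,-0.024],[50,0.27,-0.98,0,0,0,-0.024],[50,0.27,-0.98,0,0,0,-0.024],[50,0.27,-0.98,0,0,0,-0.024],[50,0.27,-0.98,0,0,0,-0.024],[50,0.27,-0.98,0,0,0,-0.024],[50,0.27,-0.98,0,0,0,-0.024]]

```text
time_s: 3.9
tcp_pos: [0.4358, -0.0492, 0.2342]
ee_rot: [[0.504, -0.864, 0.014], [-0.864, -0.504, 0.006], [0.002, -0.015, -1.0]]
wrist_force: [0.8, 0.5, -0.1]
gripper_width: 0.501
```

>>> apply_moves:
  plan:
    - [[50,0.25,-0.88,-0.5,0,0,-0.021],[50,0.25,-0.88,-0.5,0,0,-0.021],[50,0.25,-0.88,-0.5,0,0,-0.021],[50,0.25,-0.88,-0.5,0,0,-0.021],[50,0.25,-0.88,-0.5,0,0,-0.021],[50,0.25,-0.88,-0.5,0,0,-0.021],[50,0.25,-0.88,-0.5,0,0,-0.021],[50,0.25,-0.88,-0.5,0,0,-0.021],[50,0,0,0,0,0,0]]

```text
time_s: 4.65
tcp_pos: [0.49, -0.2383, 0.1328]
ee_rot: [[0.339, -0.94, 0.026], [-0.941, -0.339, 0.002], [0.007, -0.025, -1.0]]
wrist_force: [0.4, 0.3, -1.1]
gripper_width: 0.503
```

```bash
cat >> h.py <<'E'
from scipy.spatial.transform import Rotation as Ro
def need(pos,psi,s=None):
    "shift in units of 25mm and rotvec to reach TCP pos with tool down and x axis yaw psi(deg)"
    s=s or sense(); a=np.radians(psi); T=np.array([[np.cos(a),np.sin(a),0],[np.sin(a),-np.cos(a),0],[0,0,-1.]])
    return (np.array(pos)-s["tcp_pos"])/.025, Ro.from_matrix(T@s["ee_rot"].T).as_rotvec()
def show():
    s=sense();print(s["time_s"],s["tcp_pos"],"psi",np.degrees(np.arctan2(s["ee_rot"][1,0],s["ee_rot"][0,0])),"zax",s["ee_rot"][:,2],"F",s["wrist_force"],"M",s["moment"],"w",s["gripper_width"],"j6",s["joints"][5]);return s
E
python3 - <<'E'
from h import *
p=capture("top");save(p,"t1",4,(290,150,430,270));s=show()
print(need([.4853,-.2259,.011],-69.5,s))
E
```

```text
4.7 [ 0.4898 -0.2374  0.1338] psi -70.10680287303823 zax [ 0.0263  0.0022 -0.9997] F [0.1597 0.1883 0.6569] M [0.0481 0.1115 0.0013] w 0.4979389413453247 j6 29.183233291012378
(array([-0.1806,  0.4599, -4.9123]), array([-0.0023,  0.0263,  0.0105]))
```

View pics/t1.png

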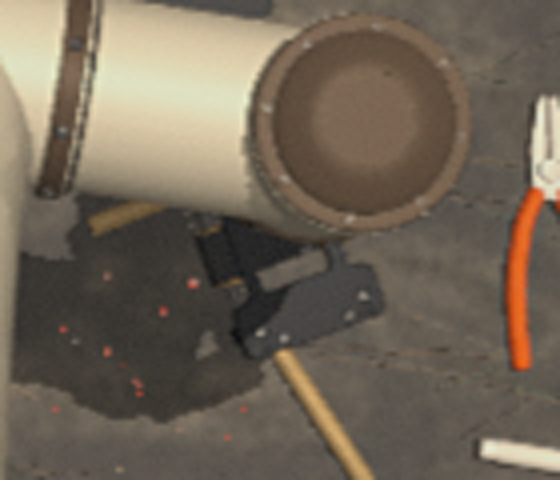

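>>> apply_moves:
  plan:
    - [[50,-0.09,0.23,-0.8,-0.001,0.013,0.005],[50,-0.09,0.23,-0.8,-0.001,0.013,0.005],[50,0,0,-0.8,0,0,0],[50,0,0,-0.8,0,0,0],[50,0,0,0,0,0,0]]

```text
time_s: 5.12
tcp_pos: [0.4874, -0.2244, 0.056]
ee_rot: [[0.352, -0.936, 0.009], [-0.936, -0.352, -0.002], [0.005, -0.008, -1.0]]
wrist_force: [-0.3, 1.0, -0.0]
gripper_width: 0.5
```

```bash
python3 - <<'E'
from h import *
p=capture("side");save(p,"s1",6,(240,210,340,300));s=show()
print(need([.4853,-.2259,.011],-69.5,s))
E
```

```text
5.1667 [ 0.4888 -0.2248  0.0579] psi -69.32680927785883 zax [ 0.012  -0.0031 -0.9999] F [-0.3009  0.2305  0.49  ] M [ 0.0925 -0.0214  0.0031] w 0.5023734911403965 j6 27.93317821015503
(array([-0.1412, -0.0451, -1.8769]), array([ 0.0031,  0.012 , -0.0031]))
```

View pics/s1.png

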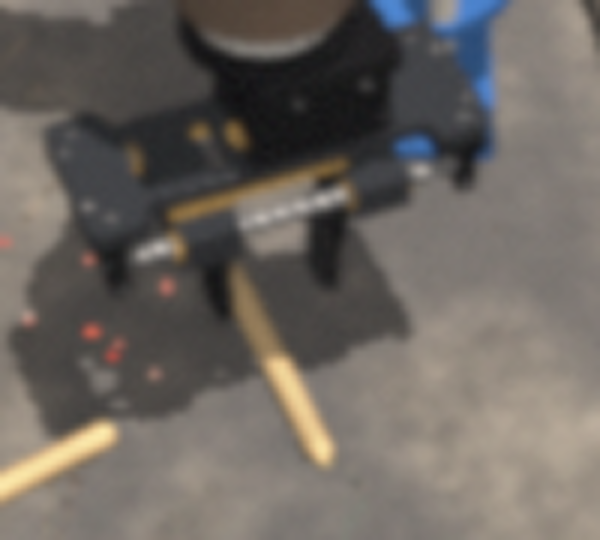

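>>> apply_moves:
  plan:
    - [[50,-0.07,-0.02,-0.8,0.0015,0.006,-0.0015],[50,-0.07,-0.02,-0.7,0.0015,0.006,-0.0015],[50,0,0,-0.3,0,0,0],[50,0,0,0,0,0,0]]

```text
time_s: 5.5
tcp_pos: [0.491, -0.2251, 0.0193]
ee_rot: [[0.355, -0.935, 0.013], [-0.935, -0.355, -0.004], [0.008, -0.011, -1.0]]
wrist_force: [0.4, 0.7, 0.4]
gripper_width: 0.503
```

```bash
python3 - <<'E'
from h import *
s=show()
print(need([.4853,-.2259,.0105],-69.5,s))
E
```

```text
5.5 [ 0.491  -0.2251  0.0193] psi -69.1935009423426 zax [ 0.0133 -0.0036 -0.9999] F [0.3639 0.6708 0.3681] M [ 0.0865 -0.0087  0.043 ] w 0.5028511118124742 j6 28.025400641982603
(array([-0.2269, -0.03  , -0.3531]), array([ 0.0036,  0.0133, -0.0054]))
```

>>> apply_moves:
  plan:
    - [[50,-0.25,-0.03,-0.2,0.004,0.016,-0.005],[50,0,0,0,0,0,0]]

```text
time_s: 5.67
tcp_pos: [0.486, -0.2259, 0.0166]
ee_rot: [[0.352, -0.936, 0.0], [-0.936, -0.352, -0.0], [0.0, 0.0, -1.0]]
wrist_force: [0.4, -0.5, 0.6]
gripper_width: 0.502
```

>>> apply_moves:
  plan:
    - [[50,0,0,0,0,0,0]]

```text
time_s: 5.75
tcp_pos: [0.4869, -0.226, 0.0178]
ee_rot: [[0.352, -0.936, 0.002], [-0.936, -0.352, -0.001], [0.002, -0.002, -1.0]]
wrist_force: [0.8, 0.1, 0.0]
gripper_width: 0.499
```

```bash
python3 - <<'E'
from h import *
s=show()
print(need([.4853,-.2259,.0105],-69.5,s))
E
```

```text
5.75 [ 0.4869 -0.226   0.0178] psi -69.39733706174924 zax [ 0.0022 -0.0008 -1.    ] F [0.8    0.1402 0.0015] M [ 0.0525 -0.0868 -0.0288] w 0.49886985655192073 j6 28.132032413156306
(array([-0.0622,  0.0059, -0.2902]), array([ 0.0008,  0.0022, -0.0018]))
```

>>> apply_moves:
  plan:
    - [[50,-0.1,0,-0.32,0,0.004,-0.002],[0,-0.035,0,-0.045,0,0.002,0],[0,-0.035,0,-0.045,0,0.002,0],[0,-0.035,0,-0.045,0,0.002,0]]

```text
time_s: 6.08
tcp_pos: [0.4845, -0.2265, 0.0085]
ee_rot: [[0.351, -0.937, -0.0], [-0.937, -0.351, -0.002], [0.002, 0.001, -1.0]]
wrist_force: [2.5, 1.4, 5.6]
gripper_width: 0.353
```

>>> apply_moves:
  plan:
    - [[0,-0.035,0,-0.045,0,0.002,0],[0,-0.035,0,-0.045,0,0.002,0],[0,-0.035,0,-0.045,0,0.002,0]]

```text
time_s: 6.33
tcp_pos: [0.4861, -0.2273, 0.0084]
ee_rot: [[0.353, -0.935, 0.002], [-0.935, -0.353, -0.005], [0.006, -0.0, -1.0]]
wrist_force: [-0.4, 1.7, 6.8]
gripper_width: 0.148
```

```bash
python3 - <<'E'
from h import *
s=show()
E
```

```text
6.3333 [ 0.4861 -0.2273  0.0084] psi -69.30762819697652 zax [ 0.002  -0.0052 -1.    ] F [-0.3734  1.6745  6.8381] M [ 0.8658  0.2206 -0.0058] w 0.14828167306634135 j6 27.852694478163244
```

>>> apply_moves:
  plan:
    - [[0,0,0,0.03,0,0,0],[0,0,0,0,0,0,0]]

```text
time_s: 6.5
tcp_pos: [0.4859, -0.2273, 0.0094]
ee_rot: [[0.353, -0.935, 0.002], [-0.935, -0.353, -0.005], [0.005, 0.0, -1.0]]
wrist_force: [-0.6, -0.1, -1.4]
gripper_width: 0.146
```

```bash
python3 - <<'E'
from h import *
s=show()
p=pickle.load(open("top0.pkl","rb"))
c=np.array([.5560,-.0210]);th=np.degrees(-.0626);phi=-28.8
def tgt(r,phi,z=.1075):
    a=np.radians(phi-th); return [c[0]-r*np.cos(a),c[1]+r*np.sin(a),z], -phi+th
for r in (135,120,95): print(r,*tgt(r/1e3,phi))
print(need(*tgt(.135,phi),s))
E
```

```text
6.5 [ 0.4859 -0.2273  0.0094] psi -69.30719204054674 zax [ 0.0016 -0.0051 -1.    ] F [-0.6424 -0.1325 -1.4152] M [ 0.0608 -0.0884 -0.0051] w 0.14576033141132735 j6 27.854382241841574
135 [np.float64(0.43386167816209936), np.float64(-0.07850852405184292), 0.1075] 25.21328420248105
120 [np.float64(0.44743260281075503), np.float64(-0.07211868804608258), 0.1075] 25.21328420248105
95 [np.float64(0.4700508105585144), np.float64(-0.06146896136981539), 0.1075] 25.21328420248105
(array([-2.083 ,  5.9504,  3.9251]), array([0.0026, 0.0054, 1.6497]))
```

>>> apply_moves:
  plan:
    - [[0,0,0,0.8,0,0,0],[0,-0.23,0.4,0.6,0,0,0.118],[0,-0.23,0.4,0.5,0,0,0.118],[0,-0.23,0.4,0.4,0,0,0.118],[0,-0.23,0.4,0.3,0,0,0.118],[0,-0.23,0.4,0.3,0,0,0.118],[0,-0.23,0.4,0.3,0,0,0.118],[0,-0.23,0.4,0.2,0,0,0.118],[0,-0.23,0.4,0.1,0,0,0.118],[0,-0.23,0.4,0,0,0,0.118],[0,-0.23,0.4,0,0,0,0.118],[0,-0.23,0.4,0,0,0,0.118]]

```text
time_s: 7.5
tcp_pos: [0.4125, -0.1139, 0.0943]
ee_rot: [[0.99, 0.142, -0.005], [0.142, -0.99, -0.011], [-0.007, 0.011, -1.0]]
wrist_force: [-0.1, -0.2, -1.6]
gripper_width: 0.146
```

```bash
cat >> h.py <<'E'
C=np.array([.5560,-.0210]);TH=np.degrees(-.0626)
def tgt(r,phi,z=.1066):
    a=np.radians(phi-TH); return [C[0]-r*np.cos(a),C[1]+r*np.sin(a),z], -phi+TH
def nd(r,phi,z=.1066,s=None):
    print("need",r,phi,*need(*tgt(r,phi,z),s))
def rp(s=None):
    s=s or sense(); d=s["tcp_pos"][:2]-C; 
    F=s["wrist_force"];M=s["moment"]
    phi=np.degrees(np.arctan2(d[1],-d[0]))+TH; psi=np.degrees(np.arctan2(s["ee_rot"][1,0],s["ee_rot"][0,0]))
    print("r %.4f phi %.2f  toolphi %.2f z %.4f tauF %.3f tauM %.3f"%(np.hypot(*d),phi,TH-psi,s["tcp_pos"][2],d[0]*F[1]-d[1]*F[0],M[2]))
E
python3 - <<'E'
from h import *
s=show();rp(s);nd(.16,-28.8,s=s)
E
```

```text
7.5 [ 0.4125 -0.1139  0.0943] psi 8.183647666324633 zax [-0.0051 -0.0115 -0.9999] F [-0.1052 -0.167  -1.5676] M [-0.0174 -0.0143  0.0053] w 0.1455835794299653 j6 90.52217811201447
r 0.1710 phi -36.51  toolphi -11.77 z 0.0943 tauF 0.014 tauM 0.005
need 0.16 -28.8 [-0.0497  0.9911  0.4912] [ 0.0121 -0.0033  0.2972]
```

>>> apply_moves:
  plan:
    - [[0,-0.03,0.33,0.17,0.004,0,0.1],[0,-0.03,0.33,0.17,0.004,0,0.1],[0,-0.03,0.33,0.15,0.004,0,0.1],[0,0,0,0,0,0,0]]

```text
time_s: 7.83
tcp_pos: [0.405, -0.0873, 0.1051]
ee_rot: [[0.895, 0.446, -0.011], [0.446, -0.895, -0.001], [-0.01, -0.004, -1.0]]
wrist_force: [-0.6, -0.1, -0.8]
gripper_width: 0.144
```

```bash
python3 - <<'E'
from h import *
p=capture("top");s=show();rp(s);nd(.16,-28.8,s=s)
save(p,"t2",6,(200,120,320,220));pickle.dump((p,s),open("t2.pkl","wb"))
q=capture("side");save(q,"s2",6,(240,160,350,260));pickle.dump((q,sense()),open("s2.pkl","wb"))
E
```

```text
7.8833 [ 0.4047 -0.0877  0.1047] psi 26.23996393941332 zax [-0.0117 -0.0013 -0.9999] F [-0.4062 -0.0217 -0.486 ] M [-0.0674 -0.0083 -0.0404] w 0.151892560964316 j6 105.85438456204594
r 0.1653 phi -27.38  toolphi -29.83 z 0.1047 tauF -0.024 tauM -0.040
need 0.16 -28.8 [ 0.2605 -0.0582  0.0749] [ 0.0012 -0.0117 -0.0179]
```

View pics/t2.png

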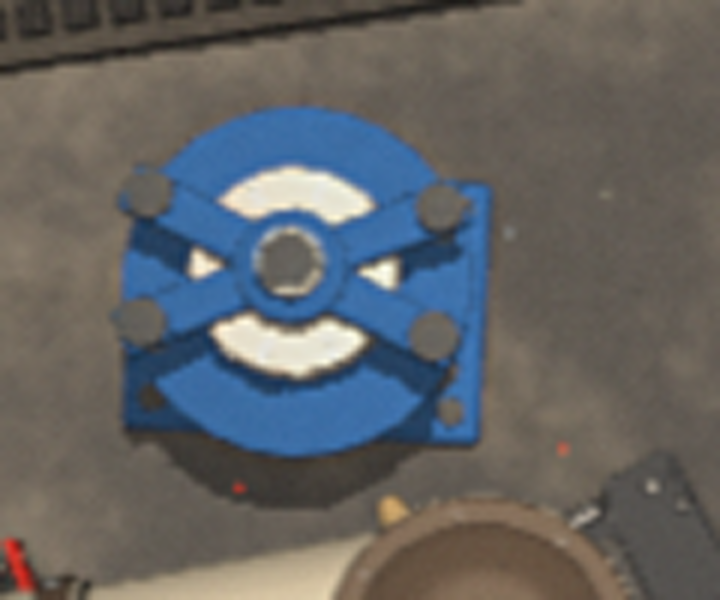

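View pics/s2.png

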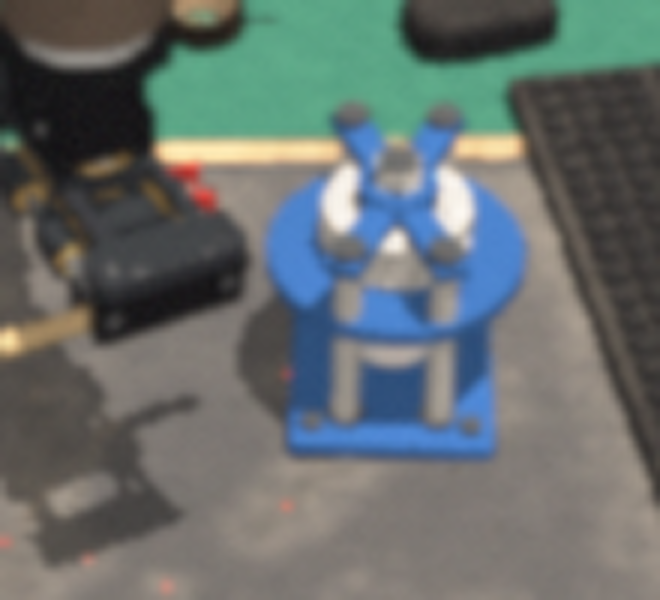

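>>> apply_moves:
  plan:
    - [[0,0.36,0.04,0.04,0.001,-0.006,-0.009],[0,0.36,0.04,0.04,0.001,-0.006,-0.009],[0,0,0,0,0,0,0]]

```text
time_s: 8.18
tcp_pos: [0.424, -0.0869, 0.1059]
ee_rot: [[0.909, 0.417, -0.0], [0.417, -0.909, 0.0], [-0.0, -0.0, -1.0]]
wrist_force: [0.3, -0.7, -1.3]
gripper_width: 0.143
```

```bash
python3 - <<'E'
from h import *
p=capture("top");s=show();rp(s);nd(.14,-28.8,s=s)
save(p,"t3",8,(215,125,310,200));pickle.dump((p,s),open("t3.pkl","wb"))
t=s["tcp_pos"]-s["ee_rot"][:,2]*-.003
for l in (.06,.065,.07,.075,.08):
    print(l,(proj(p,t+l*s["ee_rot"][:,0])-[215,125])*8)
E
```

```text
8.2333 [ 0.4231 -0.0869  0.1057] psi 24.68521240268359 zax [-0.0016  0.0003 -1.    ] F [ 1.0088  0.0499 -0.5551] M [-0.1102 -0.0523  0.0349] w 0.14375828983732145 j6 104.64771273743365
r 0.1484 phi -29.97  toolphi -28.27 z 0.1057 tauF 0.060 tauM 0.035
need 0.14 -28.8 [0.2495 0.2518 0.0365] [-0.0003 -0.0017  0.0092]
0.06 [414.5432 595.7827]
0.065 [407.188  580.0887]
0.07 [399.8359 564.4013]
0.075 [392.4868 548.7206]
0.08 [385.1409 533.0465]
```

View pics/t3.png

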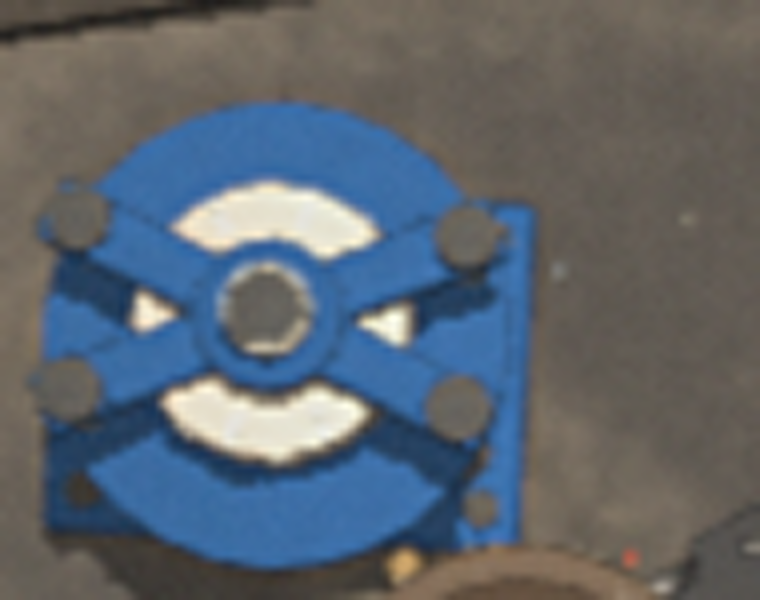

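>>> apply_moves:
  plan:
    - [[0,0.22,0.15,0.02,0,-0.001,0.005],[0,0.22,0.15,0.02,0,0,0.004],[0,0.22,0.15,0,0,0,0],[0,0,0,0,0,0,0]]

```text
time_s: 8.57
tcp_pos: [0.4412, -0.0754, 0.1061]
ee_rot: [[0.906, 0.424, -0.002], [0.424, -0.906, 0.0], [-0.002, -0.001, -1.0]]
wrist_force: [-0.5, 0.5, -0.4]
gripper_width: 0.144
```

```bash
cat > look.py <<'E'
from h import *
import sys
n=sys.argv[1]
s0=sense();p=capture("top");s=show();rp(s)
save(p,n,8,(215,125,310,200));pickle.dump((p,s0,s),open(n+".pkl","wb"))
E
python3 look.py t4; python3 - <<'E'
from h import *
p,_,s=pickle.load(open("t4.pkl","rb"))
nd(.11,-28.8,s=s)
t=s["tcp_pos"]+np.array([0,0,-.003])
for l in (.06,.065,.07,.075,.08):
    print(l,(proj(p,t+l*s["ee_rot"][:,0])-[215,125])*8+3.5)
E
```

```text
8.6167 [ 0.4404 -0.0756  0.1059] psi 25.05773564665668 zax [-0.003   0.0001 -1.    ] F [-0.4015  0.5097 -0.9049] M [-0.0862 -0.0766  0.0136] w 0.14912270558587817 j6 103.91081293576278
r 0.1278 phi -28.86  toolphi -28.64 z 0.1059 tauF -0.081 tauM 0.014
need 0.11 -28.8 [0.6415 0.3079 0.0264] [-0.0001 -0.003   0.0027]
0.06 [376.924  540.0006]
0.065 [369.4807 524.3791]
0.07 [362.0406 508.7645]
0.075 [354.6038 493.1566]
0.08 [347.1702 477.5554]
```

View pics/t4.png

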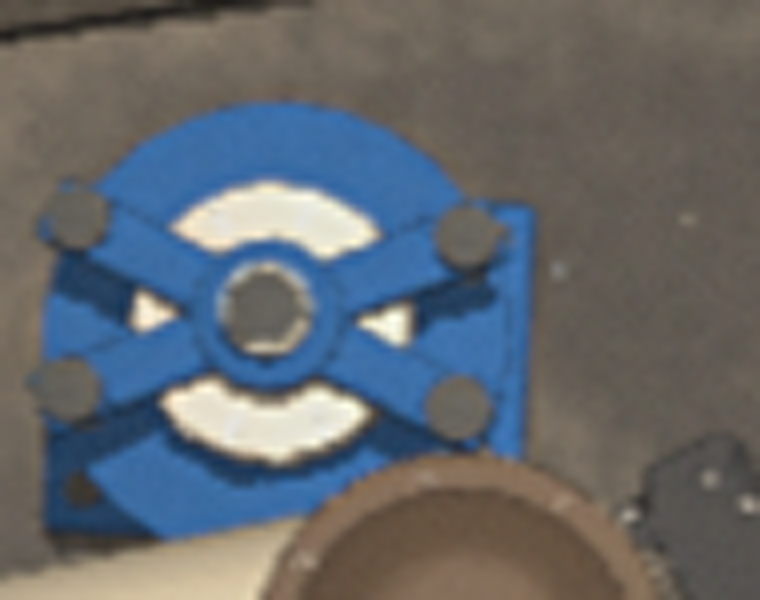

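```bash
python3 - <<'E'
from h import *
for n in ("t2","t3"):
    d=pickle.load(open(n+".pkl","rb"));p,s=d[0],d[-1]
    im=p["pixels"].astype(int)
    R,G,B=im[...,0],im[...,1],im[...,2]
    m=(R-B>50)&(R>120)
    m[:190]=0;m[:,:260]=0;m[215:]=0;m[:,275:]=0
    v,u=np.nonzero(m);print(n,list(zip(u,v)))
    if len(u)==0: continue
    # per row centroid weighting by R-B
    t=s["tcp_pos"]+np.array([0,0,-.0029])
    x=s["ee_rot"][:,0]
    for row in range(v.min()-1,v.max()+2):
        w_=np.clip((R-B)[row,255:280]-25,0,None).astype(float)
        if w_.sum()<30: continue
        uc=(w_*np.arange(255,280)).sum()/w_.sum()
        X=ray(p,uc,row,t[2]+.0)
        dd=X-t; lat=-dd[0]*x[1]+dd[1]*x[0]; print(row,uc,w_.sum(),"along",dd[:2]@x[:2],"lat",lat)
E
```

```text
t2 [(np.int64(264), np.int64(203)), (np.int64(265), np.int64(203)), (np.int64(266), np.int64(203)), (np.int64(263), np.int64(204)), (np.int64(264), np.int64(204)), (np.int64(265), np.int64(204)), (np.int64(266), np.int64(204)), (np.int64(267), np.int64(204)), (np.int64(263), np.int64(205)), (np.int64(264), np.int64(205)), (np.int64(265), np.int64(205)), (np.int64(266), np.int64(205)), (np.int64(267), np.int64(205)), (np.int64(263), np.int64(206)), (np.int64(264), np.int64(206)), (np.int64(265), np.int64(206)), (np.int64(266), np.int64(206))]
203 268.00389105058366 257.0 along 0.06833327458102197 lat -0.007861611805000036
204 268.60187353629976 427.0 along 0.06565304328527037 lat -0.008058826539126672
205 268.4826086956522 460.0 along 0.06371451287769275 lat -0.0067797647188337536
206 269.1025 400.0 along 0.061012686162859216 lat -0.007022141966106572
207 269.89166666666665 240.0 along 0.058136567542090505 lat -0.007612796274219645
t3 [(np.int64(264), np.int64(194)), (np.int64(265), np.int64(194)), (np.int64(266), np.int64(194)), (np.int64(263), np.int64(195)), (np.int64(264), np.int64(195)), (np.int64(265), np.int64(195)), (np.int64(266), np.int64(195)), (np.int64(267), np.int64(195)), (np.int64(264), np.int64(196)), (np.int64(265), np.int64(196)), (np.int64(266), np.int64(196))]
193 276.7647058823529 34.0 along 0.06379441917791853 lat -0.02707279730030942
194 270.50152905198775 327.0 along 0.06782566772728607 lat -0.013029009826256968
195 269.0718954248366 459.0 along 0.06713175175839892 lat -0.009068366320391655
196 269.31362467866325 389.0 along 0.0648044299523898 lat -0.008594173880514134
197 270.5 248.0 along 0.06155446719171323 lat -0.010089969846261189
```

```bash
python3 - <<'E'
from h import *
for n,rows in (("t2",range(202,209)),("t3",range(193,199))):
    d=pickle.load(open(n+".pkl","rb"));p,s=d[0],d[-1]
    im=p["pixels"].astype(int)
    for r in rows: print(r,[int(a) for a in (im[r,258:272,0]-im[r,258:272,2])],[int(a) for a in (im[r,258:272,0])])
    t=s["tcp_pos"]+np.array([0,0,-.0029]);x=s["ee_rot"][:,0];y=np.array([-x[1],x[0],0])
    # predicted silhouette
    M=np.zeros((420*8,560*8),np.uint8)
    pts=[t+x*a+y*b for a,b in ((.04,.00635),(.0745,.00635),(.0755,.005),(.0755,-.005),(.0745,-.00635),(.04,-.00635))]
    q=np.array([proj(p,X)*8+3.5 for X in pts]).astype(np.int32)
    cv2.fillPoly(M,[q],255); m=cv2.resize(M,(560,420),interpolation=cv2.INTER_AREA)
    print("pred")
    for r in rows: print(r,list(map(int,m[r,258:272])))
E
```

```text
202 [13, 15, 12, 14, 13, 17, 32, 40, 27, 13, 13, 14, 13, 14] [75, 92, 97, 97, 95, 100, 119, 121, 105, 99, 99, 95, 94, 95]
203 [16, 16, 13, 13, 16, 45, 84, 89, 67, 28, 12, 13, 14, 18] [103, 105, 98, 94, 96, 131, 186, 188, 148, 106, 95, 98, 96, 104]
204 [18, 18, 14, 12, 22, 67, 93, 97, 88, 58, 23, 21, 24, 33] [105, 105, 100, 94, 97, 152, 198, 204, 188, 141, 102, 114, 105, 121]
205 [16, 15, 16, 12, 17, 62, 89, 95, 88, 66, 40, 32, 41, 44] [103, 102, 99, 92, 92, 144, 187, 201, 194, 170, 124, 108, 121, 130]
206 [15, 15, 14, 11, 13, 51, 81, 81, 66, 47, 41, 43, 43, 42] [101, 98, 96, 94, 91, 130, 171, 183, 158, 126, 125, 130, 133, 133]
207 [14, 15, 14, 13, 12, 33, 48, 45, 38, 39, 44, 43, 43, 44] [100, 100, 95, 97, 95, 106, 129, 124, 118, 123, 132, 133, 134, 135]
208 [15, 18, 19, 18, 16, 22, 33, 42, 41, 43, 43, 44, 40, 41] [100, 103, 106, 109, 98, 89, 104, 123, 132, 132, 135, 134, 129, 127]
pred
202 [0, 0, 0, 0, 36, 159, 251, 255, 255, 80, 0, 0, 0, 0]
203 [0, 0, 0, 44, 251, 255, 255, 255, 255, 207, 0, 0, 0, 0]
204 [0, 0, 0, 16, 239, 255, 255, 255, 255, 255, 80, 0, 0, 0]
205 [0, 0, 0, 0, 128, 2
[... 632 characters left out ...]
, 70, 44, 38, 42, 43, 44] [70, 69, 64, 61, 63, 100, 167, 192, 156, 116, 114, 128, 136, 134]
197 [11, 12, 10, 8, 7, 23, 50, 46, 38, 39, 42, 42, 42, 46] [68, 65, 62, 62, 57, 77, 144, 139, 117, 122, 132, 134, 135, 133]
198 [11, 11, 12, 12, 13, 17, 33, 39, 41, 44, 44, 42, 42, 41] [66, 67, 69, 74, 72, 68, 103, 125, 128, 133, 133, 133, 131, 126]
pred
193 [0, 0, 0, 0, 0, 0, 80, 191, 255, 80, 0, 0, 0, 0]
194 [0, 0, 0, 0, 84, 219, 255, 255, 255, 207, 0, 0, 0, 0]
195 [0, 0, 0, 0, 231, 255, 255, 255, 255, 255, 68, 0, 0, 0]
196 [0, 0, 0, 0, 128, 255, 255, 255, 255, 255, 191, 0, 0, 0]
197 [0, 0, 0, 0, 16, 247, 255, 255, 255, 255, 255, 56, 0, 0]
198 [0, 0, 0, 0, 0, 143, 255, 255, 255, 255, 255, 175, 0, 0]
```

```bash
python3 - <<'E'
from h import *
from scipy.optimize import least_squares
im,sm=pickle.load(open("avg.pkl","rb"));p=pickle.load(open("top0.pkl","rb"))
blue=(im[...,2]-im[...,0]).astype(np.float32); red=im[...,0].astype(np.float32)
c0=np.array([.556,-.021])
def edges(img,z,r0,angs,sign,lo=.010,hi=.010):
    out=[]
    for a in angs:
        d=np.array([np.cos(np.radians(a)),np.sin(np.radians(a))]);rr=np.arange(r0-lo,r0+hi,.0002)
        q=np.array([proj(p,[*(c0+r*d),z]) for r in rr],np.float32)
        v=cv2.remap(img,q[None,:,0],q[None,:,1],cv2.INTER_LINEAR)[0].ravel()
        v=cv2.GaussianBlur(v[None],(0,0),3).ravel()
        g=np.gradient(v)*sign;k=g.argmax();out.append((c0+rr[k]*d,rr[k],a))
    return out
def fit(E,R=None):
    X=np.array([e[0] for e in E])
    f=(lambda q:np.hypot(*(X-q[:2]).T)-(R if R else q[2]))
    s=least_squares(f,[*c0,R or .07],loss="soft_l1",f_scale=.0005);return s.x,np.abs(s.fun).mean()
# plate far half top edge z .088
E=edges(blue,.088,.069,list(range(-48,45,6)),-1);print([round(e[1]*1e3,1) for e in E],fit(E,.069),fit(E))
E2=edges(blue,.077,.069,list(range(140,225,6)),-1);print([round(e[1]*1e3,1) for e in E2],fit(E2,.069))
# collar top outer edge z .1175
E3=edges(red,.1175,.040,list(range(-38,33,6))+list(range(142,213,6)),-1,.006,.006);print([(e[2],round(e[1]*1e3,1)) for e in E3],fit(E3,.04),fit(E3))
E4=edges(blue,.129,.0205,range(0,360,10),-1)
# nuts: dark circles -> template matching by centroid of (blue<thr) near
g=cv2.resize(im[130:210,210:290].astype(np.float32),None,fx=8,fy=8,interpolation=cv2.INTER_CUBIC)
nb=np.abs(g[...,2]-g[...,0])
m=((nb<40)&(g[...,0]<140)).astype(np.uint8)
for q in [(180,252),(472,267),(168,382),(464,397),(320,322)]:
    u,v=195+(q[0]+.5)/6-.5,110+(q[1]+.5)/6-.5
    U,V=(u-210)*8+3.5,(v-130)*8+3.5
    mm=np.zeros_like(m);cv2.circle(mm,(int(U),int(V)),34 if q[0]!=320 else 40,1,-1)
    yy,xx=np.nonzero(m*mm); print(q,len(xx),(xx.mean()-U)/8,(yy.mean()-V)/8, ray(p,(xx.mean()-3.5)/8+210,(yy.mean()-3.5)/8+130,.134 if q[0]!=320 else .148))
E
```

```text
[np.float64(68.2), np.float64(69.0), np.float64(68.6), np.float64(68.8), np.float64(68.4), np.float64(69.4), np.float64(68.0), np.float64(69.0), np.float64(68.8), np.float64(69.0), np.float64(68.8), np.float64(69.2), np.float64(68.8), np.float64(68.8), np.float64(69.6), np.float64(69.2)] (array([ 0.5559, -0.0205,  0.069 ]), np.float64(0.00027316461221851655)) (array([ 0.5558, -0.0205,  0.0691]), np.float64(0.00027389902718926145))
[np.float64(74.4), np.float64(68.6), np.float64(67.8), np.float64(67.2), np.float64(67.2), np.float64(67.8), np.float64(67.2), np.float64(67.0), np.float64(67.6), np.float64(66.8), np.float64(66.6), np.float64(66.8), np.float64(66.2), np.float64(66.4), np.float64(66.2)] (array([ 0.5578, -0.0191,  0.069 ]), np.float64(0.0006244529774049897))
[(-38, np.float64(39.6)), (-32, np.float64(39.4)), (-26, np.float64(39.4)), (-20, np.float64(39.8)), (-14, np.float64(39.0)), (-8, np.float64(40.0)), (-2, np.float64(40.0)), (4, np.float64(40.2)), (10, np.float64(40.2)), (16, np.float64(39.4)), (22, np.float64(39.8)), (28, np.float64(40.0)), (142, np.float64(40.6)), (148, np.float64(39.0)), (154, np.float64(39.4)), (160, np.float64(38.4)), (166, np.float64(39.2)), (172, np.float64(38.4)), (178, np.float64(38.6)), (184, np.float64(40.4)), (190, np.float64(38.6)), (196, np.float64(37.6)), (202, np.float64(38.4)), (208, np.float64(38.0))] (array([ 0.5565, -0.0197,  0.04  ]), np.float64(0.0007738130489196041)) (array([ 0.5566, -0.0202,  0.0393]), np.float64(0.0004026631204244047))
(180, 252) 3387 -0.2399062592264638 0.00961396516089863 [0.5842 0.0325 0.134 ]
(472, 267) 3428 -0.17123687281213762 0.07689128743678708 [ 0.5775 -0.0771  0.134 ]
(168, 382) 3543 -0.0005821337849383212 -0.020445244143381558 [0.5353 0.0365 0.134 ]
(464, 397) 3490 -0.0684574976122434 -0.044233524355298925 [ 0.5289 -0.074   0.134 ]
(320, 322) 4229 -0.44635749192085683 -0.23006325372428194 [ 0.5559 -0.0202  0.148 ]
```

```bash
sed -i 's/^C=.*/C=np.array([.5562,-.0204]);TH=np.degrees(-.0630)/' h.py; python3 - <<'E'
from h import *
im,sm=pickle.load(open("avg.pkl","rb"));p=pickle.load(open("top0.pkl","rb"))
ang=np.arange(-180,180,1.)
def samp(r):
    u=[]
    for a in ang:
        q=np.radians(a-TH); u.append(proj(p,[C[0]-r*np.cos(q),C[1]+r*np.sin(q),.1175]))
    u=np.array(u,np.float32)
    return cv2.remap(im.astype(np.float32),u[None,:,0],u[None,:,1],cv2.INTER_LINEAR)[0]
S=np.mean([samp(r) for r in np.arange(.028,.037,.001)],0)
b=S[:,2]/S[:,0]
for lo,hi in ((-176,-154),(-38,-18),(8,28),(142,162)):
    i=(ang>=lo)&(ang<=hi);x=ang[i];y=b[i];base=np.interp(x,[lo,hi],[y[0],y[-1]]);w_=np.clip(y-base,0,None);w_=np.clip(w_-.3*w_.max(),0,None);m=(w_*x).sum()/w_.sum();print(m,m%45)
E
python3 - <<'E'
import sys;sys.path.insert(0,'.')
from h import *
s=show();rp(s);nd(.11,-28.8,s=s)
E
```

```text
-164.94335603433063 15.056643965669366
-29.463505646512203 15.536494353487797
16.058726991049717 16.058726991049717
151.24700324175453 16.247003241754527
8.6167 [ 0.4404 -0.0756  0.1059] psi 25.05773564665668 zax [-0.003   0.0001 -1.    ] F [-0.4015  0.5097 -0.9049] M [-0.0862 -0.0766  0.0136] w 0.14912270558587817 j6 103.91081293576278
r 0.1282 phi -29.09  toolphi -28.67 z 0.1059 tauF -0.081 tauM 0.014
need 0.11 -28.8 [0.6487 0.3335 0.0264] [-0.0001 -0.003   0.0023]
```

```bash
python3 - <<'E'
from h import *
s=sense()
nd(.114,-29.3,s=s);nd(.0965,-29.3,s=s)
E
```

```text
need 0.114 -29.3 [0.521  0.2294 0.0264] [-0.0001 -0.003   0.011 ]
need 0.0965 -29.3 [1.1518 0.5329 0.0264] [-0.0001 -0.003   0.011 ]
```

>>> apply_moves:
  plan:
    - [[0,0.18,0.09,0.02,0,-0.003,0.011],[0,0.18,0.09,0.01,0,0,0],[0,0.18,0.07,0,0,0,0]]

```text
time_s: 8.87
tcp_pos: [0.4537, -0.0689, 0.1065]
ee_rot: [[0.901, 0.434, -0.001], [0.434, -0.901, 0.0], [-0.001, -0.001, -1.0]]
wrist_force: [-0.3, -0.0, -1.6]
gripper_width: 0.143
```

```bash
python3 - <<'E'
from h import *
s=show();rp(s)
nd(.11,-29.3,s=s);nd(.0965,-29.3,s=s)
E
```

```text
8.8667 [ 0.4537 -0.0689  0.1065] psi 25.737827096645553 zax [-0.0015  0.0001 -1.    ] F [-0.2768 -0.0017 -1.5732] M [-0.0738 -0.032   0.0027] w 0.14349938248387667 j6 104.0281826811959
r 0.1134 phi -28.90  toolphi -29.35 z 0.1065 tauF -0.013 tauM 0.003
need 0.11 -29.3 [0.1369 0.0308 0.0051] [-0.0001 -0.0015 -0.0008]
need 0.0965 -29.3 [0.6235 0.2649 0.0051] [-0.0001 -0.0015 -0.0008]
```

>>> apply_moves:
  plan:
    - [[0,0.16,0.045,0,0,-0.001,0],[0,0.15,0.065,0,0,0,0]]

```text
time_s: 9.03
tcp_pos: [0.4625, -0.0656, 0.1066]
ee_rot: [[0.901, 0.435, 0.0], [0.435, -0.901, 0.0], [0.0, -0.0, -1.0]]
wrist_force: [-0.9, 0.0, -1.5]
gripper_width: 0.144
```

```bash
python3 - <<'E'
from h import *
s=show();rp(s)
nd(.0965,-29.3,s=s)
E
```

```text
9.0333 [ 0.4625 -0.0656  0.1066] psi 25.757759050067623 zax [ 0.0001  0.0002 -1.    ] F [-0.9096  0.0187 -1.508 ] M [-0.0661 -0.0244 -0.0382] w 0.14393978679663616 j6 103.84324644626606
r 0.1040 phi -29.38  toolphi -29.37 z 0.1066 tauF -0.043 tauM -0.038
need 0.0965 -29.3 [ 0.2687  0.1358 -0.0001] [-0.0002  0.0001 -0.0012]
```

>>> apply_moves:
  plan:
    - [[0,0.15,0.072,0,0,0,0],[0,0.12,0.06,0,0,0,0]]

```text
time_s: 9.2
tcp_pos: [0.4703, -0.062, 0.1066]
ee_rot: [[0.901, 0.434, 0.0], [0.434, -0.901, 0.0], [0.0, -0.0, -1.0]]
wrist_force: [0.6, -0.3, -0.6]
gripper_width: 0.146
```

```bash
python3 - <<'E'
from h import *
s=show();rp(s)
q=capture("side");save(q,"s5",7,(250,160,350,240))
s=sense();print(s["wrist_force"],s["moment"])
E
```

```text
9.2 [ 0.4703 -0.062   0.1066] psi 25.753284261065158 zax [ 0.0003  0.0001 -1.    ] F [ 0.6396 -0.2647 -0.6274] M [-0.0861 -0.0428 -0.01  ] w 0.1463369983902744 j6 103.58099543456561
r 0.0954 phi -29.43  toolphi -29.36 z 0.1066 tauF 0.049 tauM -0.010
[ 1.4572 -0.4302  0.4527] [-0.0608 -0.1907 -0.0657]
```

View pics/s5.png

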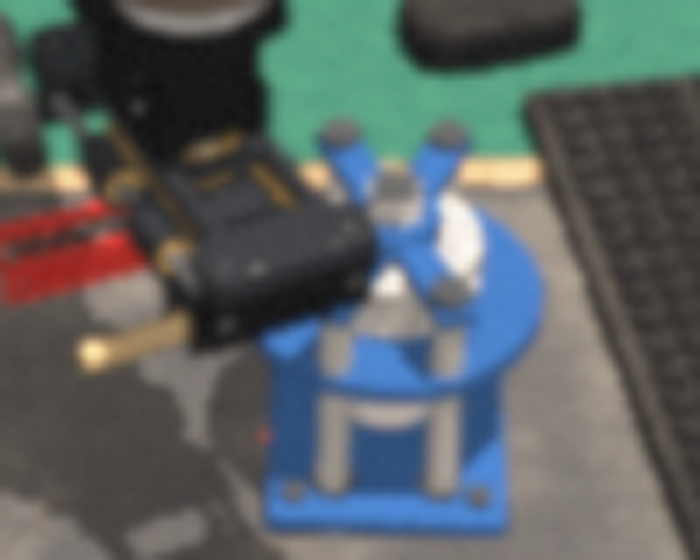

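```bash
cat >> h.py <<'E'
def rows(phi0,n,d,r=.0955,z=0):
    for i in range(n):
        a=np.radians(phi0+d*(i+.5)-TH);L=2*r*np.sin(np.radians(d/2))/.025
        print("[0, %.2f, %.2f, %.3f, 0, 0, %.3f],"%(L*np.sin(a),L*np.cos(a),z,-np.radians(d)),end=" ")
    print()
def nxt(n=4,d=4,r=.0955):
    s=show();rp(s);dd=s["tcp_pos"][:2]-C;phi=np.degrees(np.arctan2(dd[1],-dd[0]))+TH
    nd(r,phi,s=s);rows(phi,n,d,r)
E
python3 -c "from h import *;nxt()"
```

```text
9.25 [ 0.471  -0.0618  0.1067] psi 25.77559566302997 zax [ 0.0011  0.0001 -1.    ] F [ 1.4572 -0.4302  0.4527] M [-0.0608 -0.1907 -0.0657] w 0.14860121518432035 j6 103.57821060599535
r 0.0947 phi -29.51  toolphi -29.39 z 0.1067 tauF 0.097 tauM -0.066
need 0.0955 -29.509475560199274 [-0.0298 -0.0145 -0.0026] [-0.0001  0.0011  0.0022]
[0, -0.11, 0.24, 0.000, 0, 0, -0.070], [0, -0.09, 0.25, 0.000, 0, 0, -0.070], [0, -0.07, 0.26, 0.000, 0, 0, -0.070], [0, -0.05, 0.26, 0.000, 0, 0, -0.070],
```

>>> apply_moves:
  plan:
    - [[0,-0.12,0.23,-0.01,0,0,-0.07],[0,-0.1,0.24,-0.01,0,0,-0.07],[0,-0.08,0.26,-0.01,0,0,-0.07]]

```text
time_s: 9.5
tcp_pos: [0.4646, -0.0461, 0.1064]
ee_rot: [[0.974, 0.226, 0.001], [0.226, -0.974, -0.005], [-0.0, 0.005, -1.0]]
wrist_force: [1.5, -7.0, -0.6]
gripper_width: 0.145
```

```bash
python3 -c "from h import *;nxt()"
```

```text
9.5 [ 0.4646 -0.0461  0.1064] psi 13.076762147420563 zax [ 0.0008 -0.0047 -1.    ] F [ 1.4503 -7.0254 -0.5829] M [-2.4509 -0.681  -0.3881] w 0.14530833736295773 j6 88.25950065007491
r 0.0951 phi -19.26  toolphi -16.69 z 0.1064 tauF 0.681 tauM -0.388
need 0.0955 -19.255994841293326 [-0.0148 -0.0041  0.0088] [0.0047 0.0009 0.0448]
[0, -0.06, 0.26, 0.000, 0, 0, -0.070], [0, -0.04, 0.26, 0.000, 0, 0, -0.070], [0, -0.03, 0.27, 0.000, 0, 0, -0.070], [0, -0.01, 0.27, 0.000, 0, 0, -0.070],
```

>>> apply_moves:
  plan:
    - [[0,-0.07,0.3,0,0.002,0,-0.06],[0,-0.05,0.3,0,0.002,0,-0.06],[0,-0.03,0.3,0,0.002,0,-0.06]]

```text
time_s: 9.75
tcp_pos: [0.4613, -0.0274, 0.1071]
ee_rot: [[0.999, 0.034, 0.0], [0.034, -0.999, -0.005], [0.0, 0.005, -1.0]]
wrist_force: [2.6, -8.7, -2.2]
gripper_width: 0.145
```

```bash
python3 -c "from h import *;nxt()"
```

```text
9.75 [ 0.4613 -0.0274  0.1071] psi 1.9286747394917498 zax [ 0.0003 -0.0053 -1.    ] F [ 2.6294 -8.7458 -2.1828] M [-2.612  -0.8612 -0.466 ] w 0.1448896858882078 j6 74.58407930456825
r 0.0952 phi -7.82  toolphi -5.54 z 0.1071 tauF 0.849 tauM -0.466
need 0.0955 -7.8236846866587495 [-0.0123 -0.0009 -0.0196] [0.0053 0.0004 0.0399]
[0, -0.01, 0.27, 0.000, 0, 0, -0.070], [0, 0.01, 0.27, 0.000, 0, 0, -0.070], [0, 0.03, 0.27, 0.000, 0, 0, -0.070], [0, 0.05, 0.26, 0.000, 0, 0, -0.070],
```

>>> apply_moves:
  plan:
    - [[0,-0.02,0.3,-0.01,0.002,0,-0.068],[0,0,0.3,-0.01,0.002,0,-0.068],[0,0.02,0.3,-0.01,0.002,0,-0.068],[0,0.04,0.3,-0.01,0.002,0,-0.068]]

```text
time_s: 10.08
tcp_pos: [0.4628, -0.002, 0.1066]
ee_rot: [[0.967, -0.254, -0.001], [-0.254, -0.967, -0.005], [0.0, 0.005, -1.0]]
wrist_force: [2.3, -6.2, 0.3]
gripper_width: 0.146
```

```bash
python3 -c "from h import *;nxt()"
```

```text
10.0833 [ 0.4628 -0.002   0.1066] psi -14.710043019391431 zax [-0.0012 -0.0052 -1.    ] F [ 2.3225 -6.2389  0.2716] M [-1.9411 -0.5897 -0.1733] w 0.14642016943405542 j6 54.88995718357562
r 0.0952 phi 7.56  toolphi 11.10 z 0.1066 tauF 0.540 tauM -0.173
need 0.0955 7.557861212498262 [-0.0102  0.002   0.0016] [ 0.0053 -0.0011  0.0618]
[0, 0.06, 0.26, 0.000, 0, 0, -0.070], [0, 0.08, 0.25, 0.000, 0, 0, -0.070], [0, 0.10, 0.25, 0.000, 0, 0, -0.070], [0, 0.11, 0.24, 0.000, 0, 0, -0.070],
```

>>> apply_moves:
  plan:
    - [[0,0.05,0.3,0,0.002,0,-0.06],[0,0.07,0.29,0,0.002,0,-0.065],[0,0.1,0.28,0,0.002,0,-0.065],[0,0.12,0.27,0,0.002,0,-0.065]]

```text
time_s: 10.42
tcp_pos: [0.4708, 0.0219, 0.1067]
ee_rot: [[0.864, -0.503, -0.006], [-0.503, -0.864, -0.006], [-0.002, 0.008, -1.0]]
wrist_force: [1.0, -5.5, -1.1]
gripper_width: 0.143
```

```bash
python3 -c "from h import *;nxt()"
```

```text
10.4167 [0.4708 0.0219 0.1067] psi -30.218843024372124 zax [-0.0059 -0.0056 -1.    ] F [ 1.028  -5.4662 -1.0724] M [-1.7368 -0.3502 -0.0634] w 0.14271394104854704 j6 37.015454706138485
r 0.0953 phi 22.76  toolphi 26.61 z 0.1067 tauF 0.423 tauM -0.063
need 0.0955 22.759652383738995 [-0.0073  0.0036 -0.0032] [ 0.0058 -0.0057  0.0672]
[0, 0.13, 0.23, 0.000, 0, 0, -0.070], [0, 0.14, 0.23, 0.000, 0, 0, -0.070], [0, 0.16, 0.21, 0.000, 0, 0, -0.070], [0, 0.17, 0.20, 0.000, 0, 0, -0.070],
```

>>> apply_moves:
  plan:
    - [[0,0.14,0.26,0,0.003,-0.002,-0.05],[0,0.16,0.25,0,0.003,-0.002,-0.06],[0,0.17,0.24,0,0.003,-0.002,-0.06],[0,0.19,0.22,0,0.003,-0.002,-0.06]]

```text
time_s: 10.75
tcp_pos: [0.4833, 0.0409, 0.1063]
ee_rot: [[0.717, -0.697, -0.011], [-0.697, -0.717, -0.003], [-0.006, 0.01, -1.0]]
wrist_force: [-2.2, -3.1, 2.4]
gripper_width: 0.146
```

```bash
python3 -c "from h import *;nxt()"
```

```text
10.75 [0.4833 0.0409 0.1063] psi -44.18894658692095 zax [-0.011  -0.0028 -0.9999] F [-2.1846 -3.1414  2.3651] M [-0.8837  0.6005  0.0514] w 0.14582745365355632 j6 21.918737881277643
r 0.0953 phi 36.47  toolphi 40.58 z 0.1063 tauF 0.363 tauM 0.051
need 0.0955 36.467548572655254 [-0.0076  0.0064  0.0111] [ 0.0031 -0.0109  0.0717]
[0, 0.18, 0.20, 0.000, 0, 0, -0.070], [0, 0.19, 0.18, 0.000, 0, 0, -0.070], [0, 0.20, 0.17, 0.000, 0, 0, -0.070], [0, 0.22, 0.16, 0.000, 0, 0, -0.070],
```

>>> apply_moves:
  plan:
    - [[0,0.2,0.22,0,0.002,-0.005,-0.04],[0,0.22,0.2,0,0.002,-0.005,-0.04]]

```text
time_s: 10.92
tcp_pos: [0.4901, 0.0483, 0.106]
ee_rot: [[0.654, -0.757, -0.012], [-0.757, -0.654, -0.004], [-0.004, 0.012, -1.0]]
wrist_force: [-4.3, -5.7, 3.8]
gripper_width: 0.147
```

```bash
python3 -c "
from h import *;nxt();im=[capture('top') for _ in range(3)];pickle.dump((im,sense()),open('k1.pkl','wb'));save(im[0],'t5',7,(200,120,310,200));rp()"
```

```text
10.9167 [0.4901 0.0483 0.106 ] psi -49.17552692015226 zax [-0.0115 -0.0044 -0.9999] F [-4.329  -5.6858  3.8196] M [-1.6732  1.0874 -0.2992] w 0.14665535357658055 j6 16.32995430748624
r 0.0954 phi 42.49  toolphi 45.57 z 0.1060 tauF 0.674 tauM -0.299
need 0.0955 42.48946000748747 [-0.0033  0.0034  0.0252] [ 0.0047 -0.0114  0.0537]
[0, 0.20, 0.18, 0.000, 0, 0, -0.070], [0, 0.21, 0.16, 0.000, 0, 0, -0.070], [0, 0.22, 0.15, 0.000, 0, 0, -0.070], [0, 0.23, 0.13, 0.000, 0, 0, -0.070], 
r 0.0954 phi 42.65  toolphi 45.42 z 0.1059 tauF 0.512 tauM -0.251
```

View pics/t5.png

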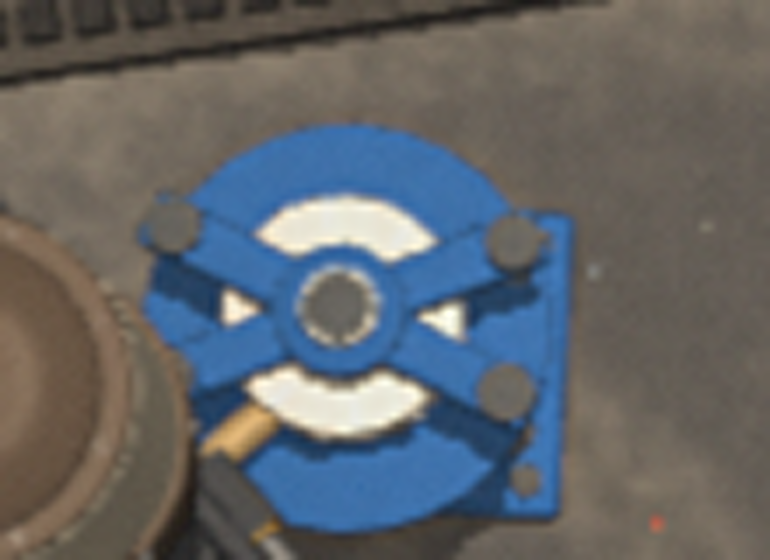

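```bash
cat >> h.py <<'E'
def ticks(ims,verbose=1):
    im=np.mean([q["pixels"].astype(np.float32) for q in ims],0);p=ims[0]
    ang=np.arange(-180,180,1.)
    def samp(r):
        u=np.array([proj(p,[C[0]-r*np.cos(np.radians(a-TH)),C[1]+r*np.sin(np.radians(a-TH)),.1175]) for a in ang],np.float32)
        return cv2.remap(im,u[None,:,0],u[None,:,1],cv2.INTER_LINEAR)[0]
    S=np.mean([samp(r) for r in np.arange(.028,.037,.001)],0)
    b=S[:,2]/S[:,0]; ok=S[:,0]>200
    # template: score for each offset using all visible angles, local contrast
    from scipy.ndimage import gaussian_filter1d as gf
    hp=gf(b,1.5)-gf(b,8); hp[~ok]=0
    if verbose:
        for a in range(-180,180,2):
            i=a+180
            if ok[i] and hp[i]>.006: print(a,round(float(hp[i]),4),end="; ")
        print()
    wide=[(-37,37),(-180,-148),(148,180)]
    m=np.zeros(360,bool)
    for lo,hi in wide: m|=(ang>=lo)&(ang<=hi)
    m&=ok
    sc=[]
    for o in range(45):
        k=[i for i in range(360) if m[i] and (int(ang[i])-o)%45==0]
        sc.append(np.mean(hp[k]) if k else -1)
    sc=np.array(sc);sc=gf(sc,1,mode="wrap");j=int(sc.argmax());print("hole mod45:",j,"score",sc[j],"next",np.sort(sc)[-5]);return j
E
python3 -c "
from h import *
im,s=pickle.load(open('k1.pkl','rb'));ticks(im)
ticks([pickle.load(open('top0.pkl','rb'))])"
```

```text
-14 0.012; -12 0.0185; -10 0.0187; -8 0.0112; 32 0.0116; 34 0.0166; 166 0.0077; 168 0.0139; 170 0.0136; 172 0.0089; 
hole mod45: 34 score 0.015061085 next 0.0068205725
-168 0.0113; -166 0.0187; -164 0.0178; -162 0.0107; -30 0.0119; -28 0.012; 12 0.0081; 14 0.0199; 16 0.0252; 18 0.0195; 20 0.0064; 152 0.0144; 154 0.0135; 
hole mod45: 16 score 0.015388099 next 0.009558675
```

```bash
python3 -c "
from h import *;nd(.0955,35);nd(.12,35)"
```

```text
need 0.0955 35 [-0.3462 -0.374   0.0294] [ 0.0047 -0.0105  0.1818]
need 0.12 35 [-1.112   0.2375  0.0294] [ 0.0047 -0.0105  0.1818]
```

>>> apply_moves:
  plan:
    - [[0,-0.12,-0.12,0.01,0.002,-0.005,0.06],[0,-0.12,-0.12,0.01,0.002,-0.005,0.06],[0,-0.12,-0.12,0.01,0,0,0.06]]

```text
time_s: 11.32
tcp_pos: [0.4802, 0.0387, 0.1061]
ee_rot: [[0.785, -0.619, -0.002], [-0.619, -0.785, -0.001], [-0.001, 0.003, -1.0]]
wrist_force: [-0.3, -0.9, -1.7]
gripper_width: 0.143
```

```bash
python3 -c "
from h import *;show();rp();nd(.0955,35);nd(.12,35)"
```

```text
11.3167 [0.4802 0.0387 0.1061] psi -38.263119096495 zax [-0.0022 -0.0014 -1.    ] F [-0.2994 -0.8841 -1.6635] M [-0.0199 -0.0185  0.0148] w 0.14307492324303775 j6 27.719190863973402
r 0.0963 phi 34.28  toolphi 34.65 z 0.1061 tauF 0.085 tauM 0.015
need 0.0955 35 [0.0542 0.0187 0.0203] [ 0.0014 -0.0022 -0.006 ]
need 0.12 35 [-0.7116  0.6302  0.0203] [ 0.0014 -0.0022 -0.006 ]
```

>>> apply_moves:
  plan:
    - [[0,-0.25,0.19,0.01,0,0,0],[0,-0.27,0.21,0.01,0,0,0],[0,-0.27,0.21,0,0,0,0]]

```text
time_s: 11.57
tcp_pos: [0.4601, 0.0544, 0.1067]
ee_rot: [[0.783, -0.622, -0.001], [-0.622, -0.783, -0.001], [-0.0, 0.001, -1.0]]
wrist_force: [-0.2, -0.3, -1.8]
gripper_width: 0.143
```

```bash
python3 -c "
from h import *;show();rp();nd(.122,-10.8);rows(34.5,7,-6.5,.122)"
```

```text
11.5667 [0.4601 0.0544 0.1067] psi -38.43881054008854 zax [-0.0005 -0.0005 -1.    ] F [-0.2151 -0.3374 -1.7533] M [ 0.0827 -0.0052  0.0413] w 0.1432589805877974 j6 24.62072325932067
r 0.1218 phi 34.28  toolphi 34.83 z 0.1067 tauF 0.049 tauM 0.041
need 0.122 -10.8 [-0.9975 -3.6023 -0.0021] [ 0.0007 -0.0003  0.7964]
[0, -0.32, -0.45, 0.000, 0, 0, 0.113], [0, -0.26, -0.49, 0.000, 0, 0, 0.113], [0, -0.21, -0.51, 0.000, 0, 0, 0.113], [0, -0.15, -0.53, 0.000, 0, 0, 0.113], [0, -0.09, -0.55, 0.000, 0, 0, 0.113], [0, -0.02, -0.55, 0.000, 0, 0, 0.113], [0, 0.04, -0.55, 0.000, 0, 0, 0.113],
```

>>> apply_moves:
  plan:
    - [[0,-0.33,-0.45,0,0,0,0.113],[0,-0.28,-0.49,0,0,0,0.113],[0,-0.22,-0.51,0,0,0,0.113],[0,-0.16,-0.53,0,0,0,0.113],[0,-0.1,-0.54,0,0,0,0.113],[0,-0.03,-0.54,0,0,0,0.113],[0,0.03,-0.5,0,0,0,0.1],[0,0,0,0,0,0,0]]

```text
time_s: 12.23
tcp_pos: [0.4261, -0.0308, 0.1071]
ee_rot: [[0.989, 0.148, -0.001], [0.148, -0.989, 0.001], [-0.001, -0.001, -1.0]]
wrist_force: [0.3, 1.5, -0.1]
gripper_width: 0.141
```

```bash
python3 -c "
from h import *;show();rp();nd(.122,-10.8);
im=[capture('top') for _ in range(3)];ticks(im);save(im[0],'t6',7,(200,120,310,200));show();nd(.11,-10.8)"
```

```text
12.2333 [ 0.4261 -0.0308  0.1071] psi 8.502869694588075 zax [-0.0012  0.0013 -1.    ] F [ 0.2882  1.5222 -0.0809] M [-0.0787 -0.0345  0.054 ] w 0.1414063259808304 j6 80.83894228569554
r 0.1305 phi -8.18  toolphi -12.11 z 0.1071 tauF -0.195 tauM 0.054
need 0.122 -10.8 [ 0.3604 -0.1952 -0.0199] [-0.0013 -0.0012 -0.0229]
-170 0.0064; -14 0.0118; -12 0.0189; -10 0.0203; -8 0.0131; 32 0.0113; 34 0.0177; 36 0.0064; 166 0.0078; 168 0.0138; 170 0.0135; 172 0.0088; 
hole mod45: 34 score 0.015684437 next 0.0077214204
12.3833 [ 0.4268 -0.0296  0.1072] psi 8.3524804781033 zax [-0.0004  0.0016 -1.    ] F [-0.1753 -0.562  -1.6962] M [-0.0955 -0.0239  0.0407] w 0.14491585580100186 j6 80.56190523071899
need 0.11 -10.8 [ 0.8105 -0.181  -0.0234] [-0.0016 -0.0004 -0.0203]
```

View pics/t6.png

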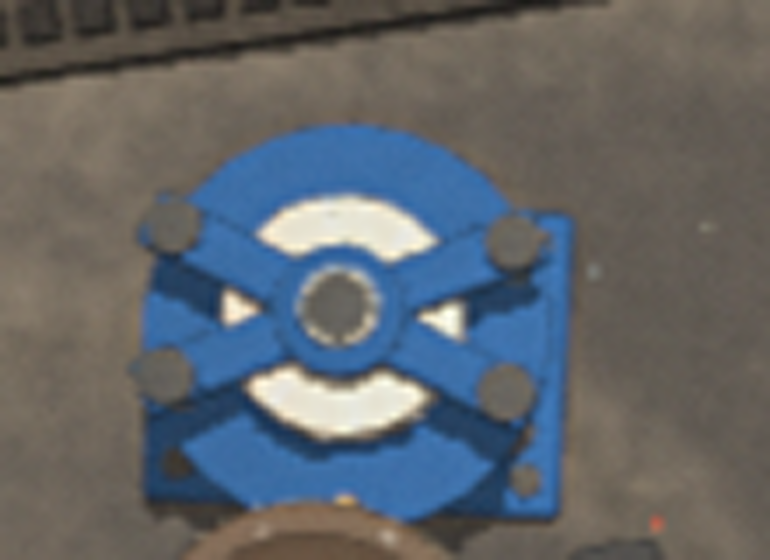

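>>> apply_moves:
  plan:
    - [[0,0.25,-0.1,-0.02,-0.001,0,-0.01],[0,0.25,-0.1,-0.02,-0.001,0,-0.01],[0,0,0,0,0,0,0]]

```text
time_s: 12.63
tcp_pos: [0.4409, -0.033, 0.1065]
ee_rot: [[0.992, 0.123, 0.001], [0.123, -0.992, -0.0], [0.001, 0.0, -1.0]]
wrist_force: [0.3, -0.3, -0.9]
gripper_width: 0.149
```

```bash
python3 -c "
from h import *;show();rp();nd(.11,-10.9);nd(.096,-10.9)"
```

```text
12.6333 [ 0.4409 -0.033   0.1065] psi 7.078754013529869 zax [ 0.0011 -0.0003 -1.    ] F [ 0.3268 -0.2674 -0.8907] M [-0.0736  0.0355 -0.0076] w 0.14858073450348508 j6 80.1048599494783
r 0.1160 phi -9.83  toolphi -10.69 z 0.1065 tauF 0.035 tauM -0.008
need 0.11 -10.9 [ 0.2466 -0.0556  0.0053] [0.0003 0.0011 0.0037]
need 0.096 -10.9 [0.8021 0.0154 0.0053] [0.0003 0.0011 0.0037]
```

>>> apply_moves:
  plan:
    - [[0,0.08,-0.085,0,0,0.001,0.003],[0,0.1,0.01,0,0,0,0]]

```text
time_s: 12.8
tcp_pos: [0.446, -0.0346, 0.1062]
ee_rot: [[0.992, 0.126, -0.001], [0.126, -0.992, -0.0], [-0.001, 0.0, -1.0]]
wrist_force: [-0.0, 0.4, -1.8]
gripper_width: 0.147
```

```bash
python3 -c "
from h import *;show();rp();nd(.11,-10.9);nd(.096,-10.9)"
```

```text
12.8 [ 0.446  -0.0346  0.1062] psi 7.232255918603241 zax [-0.0007 -0.0004 -1.    ] F [-0.0131  0.4347 -1.81  ] M [-0.039   0.0463  0.0365] w 0.1474154736818542 j6 80.71482237655604
r 0.1111 phi -10.94  toolphi -10.84 z 0.1062 tauF -0.048 tauM 0.036
need 0.11 -10.9 [0.0439 0.0084 0.0177] [ 0.0004 -0.0007  0.001 ]
need 0.096 -10.9 [0.5994 0.0794 0.0177] [ 0.0004 -0.0007  0.001 ]
```

>>> apply_moves:
  plan:
    - [[0,0.15,0.02,0.01,0,0,0],[0,0.15,0.02,0.005,0,0,0],[0,0.15,0.02,0,0,0,0],[0,0.13,0.015,0,0,0,0]]

```text
time_s: 13.13
tcp_pos: [0.462, -0.0325, 0.1063]
ee_rot: [[0.992, 0.125, -0.001], [0.125, -0.992, -0.001], [-0.001, 0.0, -1.0]]
wrist_force: [-0.1, 0.4, -1.4]
gripper_width: 0.146
```

```bash
python3 -c "
from h import *;nxt(6,4.5)"
```

```text
13.1333 [ 0.462  -0.0325  0.1063] psi 7.18935380335855 zax [-0.0012 -0.0005 -1.    ] F [-0.0633  0.4293 -1.431 ] M [0.0387 0.004  0.035 ] w 0.1459749743896312 j6 81.01882974863041
r 0.0950 phi -10.96  toolphi -10.80 z 0.1063 tauF -0.041 tauM 0.035
need 0.0955 -10.955452539934118 [-0.0216 -0.0028  0.0108] [ 0.0005 -0.0012  0.0027]
[0, -0.03, 0.30, 0.000, 0, 0, -0.079], [0, -0.00, 0.30, 0.000, 0, 0, -0.079], [0, 0.02, 0.30, 0.000, 0, 0, -0.079], [0, 0.04, 0.30, 0.000, 0, 0, -0.079], [0, 0.07, 0.29, 0.000, 0, 0, -0.079], [0, 0.09, 0.29, 0.000, 0, 0, -0.079],
```

>>> apply_moves:
  plan:
    - [[0,-0.04,0.32,0,0,0,-0.065],[0,-0.01,0.32,0,0.001,0,-0.065],[0,0.01,0.32,0,0.001,0,-0.068],[0,0.03,0.32,0,0.001,0,-0.068]]

```text
time_s: 13.47
tcp_pos: [0.4622, -0.0061, 0.1066]
ee_rot: [[0.987, -0.159, -0.007], [-0.159, -0.987, -0.007], [-0.005, 0.008, -1.0]]
wrist_force: [2.4, -9.4, -1.3]
gripper_width: 0.15
```

```bash
python3 -c "
from h import *;nxt(6,4.5)"
```

```text
13.4667 [ 0.4622 -0.0061  0.1066] psi -9.155441608795373 zax [-0.0065 -0.0066 -1.    ] F [ 2.4451 -9.4004 -1.3087] M [-3.1582 -0.8068 -0.5999] w 0.1495707830986104 j6 60.98357164455693
r 0.0951 phi 5.04  toolphi 5.55 z 0.1066 tauF 0.848 tauM -0.600
need 0.0955 5.041469776418625 [-0.0174  0.0026  0.0017] [ 0.0066 -0.0065  0.0088]
[0, 0.06, 0.29, 0.000, 0, 0, -0.079], [0, 0.08, 0.29, 0.000, 0, 0, -0.079], [0, 0.10, 0.28, 0.000, 0, 0, -0.079], [0, 0.12, 0.27, 0.000, 0, 0, -0.079], [0, 0.14, 0.26, 0.000, 0, 0, -0.079], [0, 0.17, 0.25, 0.000, 0, 0, -0.079],
```

>>> apply_moves:
  plan:
    - [[0,0.04,0.32,0,0.003,-0.003,-0.078],[0,0.07,0.31,0,0.003,-0.003,-0.072],[0,0.09,0.3,0,0.003,-0.003,-0.07],[0,0.12,0.29,0,0.003,-0.003,-0.07]]

```text
time_s: 13.8
tcp_pos: [0.4693, 0.0181, 0.1064]
ee_rot: [[0.891, -0.454, -0.002], [-0.454, -0.891, -0.005], [0.0, 0.006, -1.0]]
wrist_force: [0.8, -5.9, -1.2]
gripper_width: 0.146
```

```bash
python3 -c "
from h import *;nxt(6,4.5)"
```

```text
13.8 [0.4693 0.0181 0.1064] psi -26.988050318565154 zax [-0.0025 -0.005  -1.    ] F [ 0.8434 -5.9344 -1.1933] M [-1.8797 -0.2083 -0.1092] w 0.14589613216345104 j6 40.554146447536034
r 0.0951 phi 20.27  toolphi 23.38 z 0.1064 tauF 0.483 tauM -0.109
need 0.0955 20.266307995460014 [-0.0158  0.007   0.01  ] [ 0.0051 -0.0023  0.0543]
[0, 0.13, 0.27, 0.000, 0, 0, -0.079], [0, 0.15, 0.26, 0.000, 0, 0, -0.079], [0, 0.17, 0.25, 0.000, 0, 0, -0.079], [0, 0.19, 0.23, 0.000, 0, 0, -0.079], [0, 0.21, 0.22, 0.000, 0, 0, -0.079], [0, 0.23, 0.20, 0.000, 0, 0, -0.079],
```

Total torque is 0.37 N m, so the pad is still free. I'll keep turning to the end of the swing.

>>> apply_moves:
  plan:
    - [[0,0.13,0.29,0,0.003,-0.003,-0.06],[0,0.16,0.28,0,0.003,-0.003,-0.065],[0,0.18,0.26,0,0.003,-0.003,-0.065],[0,0.2,0.24,0,0.003,-0.003,-0.065]]

```text
time_s: 14.13
tcp_pos: [0.4823, 0.0394, 0.1056]
ee_rot: [[0.737, -0.676, -0.004], [-0.676, -0.737, -0.004], [-0.001, 0.006, -1.0]]
wrist_force: [-3.2, -2.7, 3.5]
gripper_width: 0.144
```

```bash
python3 -c "
from h import *;nxt(6,4.5)"
```

```text
14.1333 [0.4823 0.0394 0.1056] psi -42.53899555335198 zax [-0.0044 -0.0037 -1.    ] F [-3.2249 -2.7195  3.496 ] M [-0.9067  0.7864  0.0246] w 0.14383022245382404 j6 23.357996080241886
r 0.0951 phi 35.37  toolphi 38.93 z 0.1056 tauF 0.394 tauM 0.025
need 0.0955 35.3737046240131 [-0.0137  0.0111  0.0406] [ 0.0038 -0.0042  0.0621]
[0, 0.20, 0.23, 0.000, 0, 0, -0.079], [0, 0.21, 0.21, 0.000, 0, 0, -0.079], [0, 0.23, 0.19, 0.000, 0, 0, -0.079], [0, 0.24, 0.17, 0.000, 0, 0, -0.079], [0, 0.26, 0.15, 0.000, 0, 0, -0.079], [0, 0.27, 0.13, 0.000, 0, 0, -0.079],
```

>>> apply_moves:
  plan:
    - [[0,0.21,0.22,0.03,0.002,-0.003,-0.04],[0,0.23,0.2,0.02,0.002,-0.003,-0.045]]

```text
time_s: 14.3
tcp_pos: [0.489, 0.0469, 0.1059]
ee_rot: [[0.671, -0.741, -0.011], [-0.741, -0.671, -0.006], [-0.003, 0.012, -1.0]]
wrist_force: [-4.3, -4.8, 1.9]
gripper_width: 0.143
```

```bash
python3 -c "
from h import *;nxt(1);im=[capture('top') for _ in range(2)];j=ticks(im);nd(.0955,j+.5)"
```

```text
14.3 [0.489  0.0469 0.1059] psi -47.847102440739285 zax [-0.011  -0.0057 -0.9999] F [-4.3433 -4.7827  1.8867] M [-1.3402  1.2145 -0.2481] w 0.14348772238480714 j6 17.629299282658085
r 0.0951 phi 41.44  toolphi 44.24 z 0.1059 tauF 0.614 tauM -0.248
need 0.0955 41.44367839062786 [-0.0101  0.0101  0.0288] [ 0.006  -0.0109  0.0487]
[0, 0.20, 0.18, 0.000, 0, 0, -0.070], 
-16 0.0066; -14 0.0174; -12 0.0238; -10 0.0213; -8 0.0095; 10 0.0063; 12 0.0074; 30 0.0093; 32 0.0159; 34 0.0154; 166 0.0129; 168 0.0206; 170 0.0185; 172 0.0101; 
hole mod45: 34 score 0.017913993 next 0.009915903
need 0.0955 34.5 [-0.331  -0.3517  0.0363] [ 0.0061 -0.0101  0.168 ]
```

>>> apply_moves:
  plan:
    - [[0,-0.14,-0.14,0.02,0.003,-0.005,0.06],[0,-0.14,-0.14,0.01,0.003,-0.005,0.06],[0,-0.12,-0.12,0,0,0,0.055],[0,-0.24,0.18,0,0,0,0],[0,-0.27,0.21,0,0,0,0],[0,-0.27,0.21,0,0,0,0]]

```text
time_s: 14.9
tcp_pos: [0.4603, 0.0528, 0.1058]
ee_rot: [[0.795, -0.606, 0.002], [-0.606, -0.795, 0.001], [0.001, -0.002, -1.0]]
wrist_force: [-0.6, -0.2, -1.5]
gripper_width: 0.144
```

```bash
python3 -c "
from h import *;show();rp();nd(.122,-11.7)"
```

```text
14.9 [0.4603 0.0528 0.1058] psi -37.32538548260668 zax [ 0.0019  0.0012 -1.    ] F [-0.6171 -0.2451 -1.5462] M [0.0184 0.0365 0.041 ] w 0.14440740498286275 j6 25.968235487026295
r 0.1207 phi 33.75  toolphi 33.72 z 0.1058 tauF 0.069 tauM 0.041
need 0.122 -11.7 [-0.9943 -3.6166  0.0309] [-0.0019  0.0013  0.7927]
```

>>> apply_moves:
  plan:
    - [[0,-0.33,-0.46,0,0,0,0.113],[0,-0.26,-0.52,0,0,0,0.113],[0,-0.18,-0.54,0,0,0,0.113],[0,-0.1,-0.56,0,0,0,0.113],[0,-0.03,-0.57,0,0,0,0.113],[0,0.04,-0.57,0,0,0,0.11],[0,0.1,-0.54,0,0,0,0.09],[0,0,0,0,0,0,0]]

```text
time_s: 15.57
tcp_pos: [0.4363, -0.0372, 0.1067]
ee_rot: [[0.988, 0.156, 0.002], [0.156, -0.988, 0.005], [0.002, -0.005, -1.0]]
wrist_force: [0.2, -0.9, -0.8]
gripper_width: 0.148
```

```bash
python3 -c "
from h import *;
im=[capture('top') for _ in range(2)];ticks(im);show();rp();nd(.115,-11.5)"
```

```text
-14 0.0186; -12 0.0278; -10 0.0265; -8 0.0126; 10 0.0064; 12 0.0083; 30 0.0078; 32 0.0162; 34 0.017; 166 0.0132; 168 0.0241; 170 0.0228; 172 0.0134; 
hole mod45: 34 score 0.021166034 next 0.011247936
15.6667 [ 0.4363 -0.0363  0.1067] psi 8.785497771273945 zax [ 0.0018  0.0053 -1.    ] F [ 0.7328  0.3303 -1.7813] M [-0.0109 -0.0031  0.0321] w 0.14491869497175125 j6 82.60262857692948
r 0.1210 phi -11.15  toolphi -12.40 z 0.1067 tauF -0.028 tauM 0.032
need 0.115 -11.5 [ 0.2409  0.0034 -0.004 ] [-0.0053  0.0018 -0.0156]
```

>>> apply_moves:
  plan:
    - [[0,0.16,-0.02,0,-0.005,0.002,-0.014],[0,0.16,0.015,0,0,0,0]]

```text
time_s: 15.83
tcp_pos: [0.4439, -0.0352, 0.1068]
ee_rot: [[0.991, 0.136, -0.0], [0.136, -0.991, 0.0], [-0.0, -0.0, -1.0]]
wrist_force: [-0.1, 0.4, 0.0]
gripper_width: 0.145
```

```bash
python3 -c "
from h import *;show();rp();nd(.11,-11.3);nd(.096,-11.3)"
```

```text
15.8333 [ 0.4439 -0.0352  0.1068] psi 7.801531184546215 zax [-0.0004  0.0001 -1.    ] F [-0.1426  0.3873  0.0088] M [-0.1103  0.0256 -0.0182] w 0.14485861971326186 j6 81.31565691273362
r 0.1133 phi -11.10  toolphi -11.41 z 0.1068 tauF -0.046 tauM -0.018
need 0.11 -11.3 [ 0.1323  0.0016 -0.0099] [-0.0001 -0.0004 -0.0019]
need 0.096 -11.3 [ 0.6872  0.0765 -0.0099] [-0.0001 -0.0004 -0.0019]
```

>>> apply_moves:
  plan:
    - [[0,0.15,0.01,0,0,0,0],[0,0.15,0.02,0,0,0,0],[0,0.15,0.02,0,0,0,0],[0,0.15,0.02,0,0,0,0],[0,0.08,0.01,0,0,0,0]]

```text
time_s: 16.25
tcp_pos: [0.4625, -0.0316, 0.1064]
ee_rot: [[0.991, 0.136, -0.003], [0.136, -0.991, -0.001], [-0.003, 0.001, -1.0]]
wrist_force: [0.4, -2.3, 0.1]
gripper_width: 0.143
```

```bash
python3 -c "
from h import *;show();rp()"
```

```text
16.25 [ 0.4625 -0.0316  0.1064] psi 7.792945045523961 zax [-0.0032 -0.0014 -1.    ] F [ 0.3895 -2.2521  0.0607] M [-0.4666  0.1291 -0.055 ] w 0.14266258497176657 j6 81.48547449364536
r 0.0944 phi -10.40  toolphi -11.40 z 0.1064 tauF 0.215 tauM -0.055
```

Fully inserted with almost no force. Starting the third stroke.

>>> apply_moves:
  plan:
    - [[0,-0.06,0.31,0,0.001,0,-0.08],[0,-0.02,0.31,0,0.002,-0.001,-0.075],[0,0,0.31,0,0.002,-0.001,-0.07],[0,0.03,0.31,0,0.002,-0.002,-0.07]]

```text
time_s: 16.58
tcp_pos: [0.4623, -0.0057, 0.1064]
ee_rot: [[0.984, -0.178, -0.002], [-0.178, -0.984, -0.002], [-0.002, 0.003, -1.0]]
wrist_force: [1.2, -9.1, -1.5]
gripper_width: 0.145
```

```bash
python3 -c "
from h import *;nxt(4,4.5)"
```

```text
16.5833 [ 0.4623 -0.0057  0.1064] psi -10.275323714166475 zax [-0.002  -0.0022 -1.    ] F [ 1.2068 -9.1412 -1.5414] M [-2.8356 -0.5653 -0.5114] w 0.1454444196460524 j6 60.07101437110364
r 0.0951 phi 5.27  toolphi 6.67 z 0.1064 tauF 0.841 tauM -0.511
need 0.0955 5.2743696654168755 [-0.0165  0.0026  0.0072] [ 0.0022 -0.002   0.0243]
[0, 0.06, 0.29, 0.000, 0, 0, -0.079], [0, 0.08, 0.29, 0.000, 0, 0, -0.079], [0, 0.10, 0.28, 0.000, 0, 0, -0.079], [0, 0.13, 0.27, 0.000, 0, 0, -0.079],
```

>>> apply_moves:
  plan:
    - [[0,0.05,0.32,0,0.002,-0.002,-0.075],[0,0.07,0.31,0,0.003,-0.003,-0.072],[0,0.1,0.3,0,0.003,-0.003,-0.07]]

```text
time_s: 16.83
tcp_pos: [0.4673, 0.0135, 0.1062]
ee_rot: [[0.916, -0.401, 0.002], [-0.401, -0.916, -0.001], [0.003, 0.001, -1.0]]
wrist_force: [1.0, -7.8, -0.5]
gripper_width: 0.144
```

```bash
python3 -c "
from h import *;nxt(4,4.5)"
```

```text
16.8333 [0.4673 0.0135 0.1062] psi -23.625993200475108 zax [ 0.0021 -0.0015 -1.    ] F [ 1.0144 -7.7652 -0.5331] M [-2.3161 -0.2598 -0.259 ] w 0.14397637140127537 j6 44.524171224617334
r 0.0951 phi 17.24  toolphi 20.02 z 0.1062 tauF 0.656 tauM -0.259
need 0.0955 17.23827674287262 [-0.0141  0.0054  0.0174] [0.0014 0.0022 0.0485]
[0, 0.12, 0.28, 0.000, 0, 0, -0.079], [0, 0.14, 0.27, 0.000, 0, 0, -0.079], [0, 0.16, 0.25, 0.000, 0, 0, -0.079], [0, 0.18, 0.24, 0.000, 0, 0, -0.079],
```

>>> apply_moves:
  plan:
    - [[0,0.12,0.3,0.01,0.001,0,-0.062],[0,0.15,0.29,0.01,0.002,-0.002,-0.065],[0,0.17,0.27,0,0.003,-0.003,-0.065]]

```text
time_s: 17.08
tcp_pos: [0.4757, 0.0303, 0.1057]
ee_rot: [[0.815, -0.58, -0.003], [-0.58, -0.815, -0.005], [0.001, 0.005, -1.0]]
wrist_force: [-1.7, -7.2, 1.6]
gripper_width: 0.147
```

```bash
python3 -c "
from h import *;nxt(4,4.5)"
```

```text
17.0833 [0.4757 0.0303 0.1057] psi -35.41718916418313 zax [-0.0027 -0.0046 -1.    ] F [-1.7341 -7.1867  1.5532] M [-2.1802  0.2653 -0.1504] w 0.1466681060321132 j6 31.04402598624671
r 0.0952 phi 28.57  toolphi 31.81 z 0.1057 tauF 0.667 tauM -0.150
need 0.0955 28.57028654047654 [-0.0114  0.0072  0.0342] [ 0.0047 -0.0025  0.0565]
[0, 0.17, 0.25, 0.000, 0, 0, -0.079], [0, 0.19, 0.23, 0.000, 0, 0, -0.079], [0, 0.21, 0.22, 0.000, 0, 0, -0.079], [0, 0.22, 0.20, 0.000, 0, 0, -0.079],
```

>>> apply_moves:
  plan:
    - [[0,0.18,0.27,0.03,0.003,-0.003,-0.06],[0,0.2,0.25,0.01,0.003,-0.003,-0.06]]

```text
time_s: 17.25
tcp_pos: [0.4824, 0.0398, 0.1059]
ee_rot: [[0.734, -0.679, -0.006], [-0.679, -0.734, -0.005], [-0.001, 0.008, -1.0]]
wrist_force: [-1.9, -6.7, 0.9]
gripper_width: 0.146
```

```bash
python3 -c "
from h import *;nxt(4,4.5)"
```

```text
17.25 [0.4824 0.0398 0.1059] psi -42.75716392370873 zax [-0.0059 -0.0053 -1.    ] F [-1.9481 -6.7284  0.9468] M [-2.069   0.4551 -0.0477] w 0.14561570461767656 j6 23.02391013765454
r 0.0952 phi 35.62  toolphi 39.15 z 0.1059 tauF 0.614 tauM -0.048
need 0.0955 35.61690672499364 [-0.009   0.0073  0.0291] [ 0.0055 -0.0057  0.0616]
[0, 0.20, 0.22, 0.000, 0, 0, -0.079], [0, 0.22, 0.21, 0.000, 0, 0, -0.079], [0, 0.23, 0.19, 0.000, 0, 0, -0.079], [0, 0.25, 0.17, 0.000, 0, 0, -0.079],
```

>>> apply_moves:
  plan:
    - [[0,0.21,0.24,0.02,0.003,-0.004,-0.04],[0,0.23,0.22,0.02,0.003,-0.004,-0.045]]

```text
time_s: 17.42
tcp_pos: [0.4888, 0.0468, 0.1056]
ee_rot: [[0.668, -0.744, -0.012], [-0.744, -0.668, -0.008], [-0.002, 0.014, -1.0]]
wrist_force: [-4.6, -8.1, 2.6]
gripper_width: 0.144
```

```bash
python3 -c "
from h import *;nxt(1);im=[capture('top') for _ in range(3)];j=ticks(im);rp();nd(.0955,j+.5)"
```

```text
17.4167 [0.4888 0.0468 0.1056] psi -48.08094751019972 zax [-0.012  -0.0075 -0.9999] F [-4.5706 -8.1157  2.6245] M [-2.2371  1.0894 -0.186 ] w 0.1440013465831409 j6 17.281001249371528
r 0.0952 phi 41.31  toolphi 44.47 z 0.1056 tauF 0.855 tauM -0.186
need 0.0955 41.314297117269774 [-0.0077  0.0077  0.0406] [ 0.0078 -0.0118  0.0551]
[0, 0.19, 0.18, 0.000, 0, 0, -0.070], 
-16 0.0098; -14 0.0161; -12 0.0174; -10 0.0124; 30 0.0156; 32 0.0263; 34 0.0226; 166 0.0153; 168 0.0188; 170 0.0138; 
hole mod45: 34 score 0.016425915 next 0.008932798
r 0.0953 phi 41.52  toolphi 44.35 z 0.1055 tauF 0.785 tauM -0.251
need 0.0955 34.5 [-0.3168 -0.3431  0.0422] [ 0.0079 -0.0108  0.1719]
```

Torque is about 0.64–0.67 against 0.378 N m while free. That puts the pad at roughly 60–70 N, so I'll stop turning and withdraw the rod.

>>> apply_moves:
  plan:
    - [[0,-0.13,-0.14,0.02,0.003,-0.005,0.06],[0,-0.13,-0.14,0.02,0.003,-0.005,0.06],[0,-0.12,-0.12,0.01,0,0,0.055]]

```text
time_s: 17.82
tcp_pos: [0.4799, 0.0371, 0.1062]
ee_rot: [[0.793, -0.61, -0.001], [-0.61, -0.793, -0.001], [0.0, 0.001, -1.0]]
wrist_force: [0.4, -0.4, -1.7]
gripper_width: 0.147
```

```bash
python3 -c "
from h import *;show();rp();nd(.12,33.5)"
```

```text
17.8167 [0.4799 0.0371 0.1062] psi -37.57464195820882 zax [-0.0006 -0.0012 -1.    ] F [ 0.3915 -0.3682 -1.7486] M [ 0.0226 -0.0513  0.0599] w 0.1471260417452449 j6 28.526849934499346
r 0.0955 phi 33.42  toolphi 33.97 z 0.1062 tauF 0.006 tauM 0.060
need 0.12 33.5 [-0.7774  0.5948  0.0163] [ 0.0012 -0.0006  0.0081]
```

>>> apply_moves:
  plan:
    - [[0,-0.24,0.18,0.005,0,0,0],[0,-0.27,0.21,0,0,0,0],[0,-0.3,0.24,0,0,0,0],[0,-0.5,0.3,0,0,0,0],[0,-0.6,0.2,0.2,0,0,0],[0,-0.5,0,0.5,0,0,0],[0,0,0,0,0,0,0]]

```text
time_s: 18.4
tcp_pos: [0.4154, 0.0694, 0.1234]
ee_rot: [[0.789, -0.615, -0.001], [-0.615, -0.789, -0.001], [-0.0, 0.001, -1.0]]
wrist_force: [0.2, 0.3, -1.2]
gripper_width: 0.145
```

```bash
python3 -c "
from h import *;show();im=[capture('top') for _ in range(3)];ticks(im);nd(.12,33.5);print(need([.486,-.227,.15],-69.5))"
```

```text
18.4 [0.4154 0.0694 0.1234] psi -37.93574405311328 zax [-0.0009 -0.0006 -1.    ] F [ 0.225   0.3104 -1.22  ] M [ 0.0705 -0.0265  0.0129] w 0.14450717289087475 j6 20.279069867710053
-16 0.0085; -14 0.0155; -12 0.0179; -10 0.0137; 30 0.0125; 32 0.0229; 34 0.0207; 166 0.0144; 168 0.0191; 170 0.0148; 172 0.0064; 
hole mod45: 34 score 0.01639011 next 0.0075429548
need 0.12 33.5 [ 1.7417 -0.6857 -0.6209] [ 0.0012 -0.0016  0.0149]
(array([  2.7616, -11.8457,   1.1151]), array([ 0.0008, -0.0019, -0.5504]))
```

>>> apply_moves:
  plan:
    - [[0,-0.2,-0.8,0.2,0,0,-0.04],[0,-0.1,-0.8,0.2,0,0,-0.04],[0,0,-0.85,0.1,0,0,-0.04],[0,0,-0.85,0.1,0,0,-0.04],[0,0,-0.85,0,0,0,-0.04],[0,0,-0.85,0,0,0,-0.04],[0,0,-0.85,0,0,0,-0.04],[0,0.1,-0.85,0,0,0,-0.04],[0,0.3,-0.85,0,0,0,-0.04],[0,0.5,-0.85,0,0,0,-0.04],[0,0.6,-0.85,0,0,0,-0.04],[0,0.5,-0.85,0,0,0,-0.04]]

```text
time_s: 19.55
tcp_pos: [0.4638, -0.1922, 0.1317]
ee_rot: [[0.393, -0.92, -0.007], [-0.92, -0.393, -0.0], [-0.003, 0.006, -1.0]]
wrist_force: [0.8, 0.3, -0.3]
gripper_width: 0.148
```

```bash
python3 -c "
from h import *;show();print(need([.486,-.227,.10],-69.5))"
```

```text
19.55 [ 0.4638 -0.1922  0.1317] psi -66.86750513191862 zax [-0.0068 -0.     -1.    ] F [ 0.826   0.302  -0.3441] M [ 0.1515 -0.1251  0.031 ] w 0.1476904907670922 j6 27.04672554849563
(array([ 0.8891, -1.3905, -1.2698]), array([-0.0001, -0.0068, -0.046 ]))
```

>>> apply_moves:
  plan:
    - [[0,0.4,-0.7,-0.6,0,-0.004,-0.025],[0,0.4,-0.65,-0.8,0,-0.003,-0.02],[0,0,0,-0.8,0,0,0],[0,0,0,-0.8,0,0,0],[0,0,0,-0.6,0,0,0],[0,0,0,0,0,0,0]]

```text
time_s: 20.05
tcp_pos: [0.4911, -0.2361, 0.0331]
ee_rot: [[0.336, -0.942, 0.003], [-0.942, -0.336, -0.002], [0.003, -0.002, -1.0]]
wrist_force: [-0.1, -0.4, -1.6]
gripper_width: 0.147
```

```bash
python3 -c "
from h import *;show();capture('side');show();print(need([.486,-.227,.0105],-69.5))"
```

```text
20.05 [ 0.4911 -0.2361  0.0331] psi -70.37850037370421 zax [ 0.0032 -0.0023 -1.    ] F [-0.0575 -0.4056 -1.6478] M [ 0.0823  0.0546 -0.0261] w 0.1465820246394217 j6 28.052770840559976
20.1 [ 0.4918 -0.2363  0.0343] psi -70.33457842628287 zax [ 0.0049 -0.003  -1.    ] F [ 0.6712 -0.3953 -0.6846] M [ 0.0729 -0.0459  0.0103] w 0.14785614776331146 j6 28.05784516672651
(array([-0.2337,  0.3706, -0.954 ]), array([0.003 , 0.0049, 0.0146]))
```

>>> apply_moves:
  plan:
    - [[0,-0.03,0,-0.45,0.003,0.005,0],[0,-0.03,0,-0.35,0,0.002,0],[0,-0.03,0,-0.15,0,0.002,0],[0,-0.03,0,-0.05,0,0.002,0]]

```text
time_s: 20.43
tcp_pos: [0.4914, -0.2369, 0.009]
ee_rot: [[0.337, -0.942, -0.002], [-0.942, -0.337, -0.001], [0.0, 0.003, -1.0]]
wrist_force: [0.3, 1.0, -0.4]
gripper_width: 0.146
```

```bash
python3 -c "
from h import *;show()"
```

```text
20.4333 [ 0.4914 -0.2369  0.009 ] psi -70.30663972719113 zax [-0.0023 -0.0012 -1.    ] F [ 0.2848  0.9512 -0.3823] M [ 0.0324 -0.041   0.0174] w 0.14619735362871616 j6 28.231118843216592
```

Rod is at bench height. Opening to 40 % and then rising straight up.

>>> apply_moves:
  plan:
    - [[40,0,0,0,0,0,0],[40,-0.03,0,-0.03,0,0.002,0],[40,-0.03,0,-0.03,0,0.002,0],[40,-0.03,0,-0.03,0,0.002,0],[40,-0.03,0,-0.03,0,0.002,0],[40,0,0,0.2,0,0,0],[40,0,0,0.4,0,0,0],[40,0,0,0.8,0,0,0],[40,0,0,0.9,0,0,0],[40,0,0,0.9,0,0,0],[40,0,0,0.9,0,0,0],[40,0,0,0.9,0,0,0]]

```text
time_s: 21.43
tcp_pos: [0.4863, -0.2362, 0.1385]
ee_rot: [[0.338, -0.941, -0.014], [-0.941, -0.338, -0.001], [-0.004, 0.013, -1.0]]
wrist_force: [0.8, 0.5, 0.1]
gripper_width: 0.405
```

>>> apply_moves:
  plan:
    - [[40,-0.5,-0.6,0.6,0,0,0],[40,-0.5,-0.6,0.6,0,0,0],[40,-0.5,-0.6,0.6,0,0,0],[40,-0.5,-0.6,0.6,0,0,0],[40,0,-0.6,0,0,0,0],[40,0,0,0,0,0,0]]

```text
time_s: 21.93
tcp_pos: [0.4377, -0.314, 0.2161]
ee_rot: [[0.343, -0.939, 0.008], [-0.939, -0.343, -0.009], [0.011, -0.005, -1.0]]
wrist_force: [0.3, 0.5, -0.2]
gripper_width: 0.403
```

```bash
python3 -c "
from h import *;show()
for n in ('top','side'):
    p=capture(n);save(p,n+'E')
    for l in ('rod_mid','hex_fold','torch','pliers_orange','tape'):
        for d in recognise(l,p)[:2]: print(n,l,round(d['score'],2),w(p,d['at']))
ims=[capture('top') for _ in range(3)];ticks(ims)"
```

```text
21.9333 [ 0.4377 -0.314   0.2161] psi -69.9470518394751 zax [ 0.0083 -0.0087 -0.9999] F [ 0.3125  0.5065 -0.1655] M [ 0.0438 -0.0178  0.0125] w 0.40269175782234923 j6 38.09281430005557
top rod_mid 0.56 [ 0.3539 -0.3034  0.0099]
top hex_fold 0.84 [0.4051 0.0988 0.0186]
top torch 0.6 [0.3673 0.2278 0.0299]
top pliers_orange 0.51 [ 0.3793 -0.459   0.0114]
side rod_mid 0.75 [ 0.3544 -0.3142  0.0162]
side rod_mid 0.65 [ 0.492  -0.2543  0.0145]
side pliers_orange 0.93 [ 0.4517 -0.4689  0.013 ]
-16 0.0124; -14 0.0231; -12 0.0268; -10 0.0202; 30 0.0129; 32 0.0273; 34 0.0257; 166 0.0224; 168 0.0298; 170 0.0234; 172 0.0102; 
hole mod45: 34 score 0.023605648 next 0.013429712
```

View pics/topE.png

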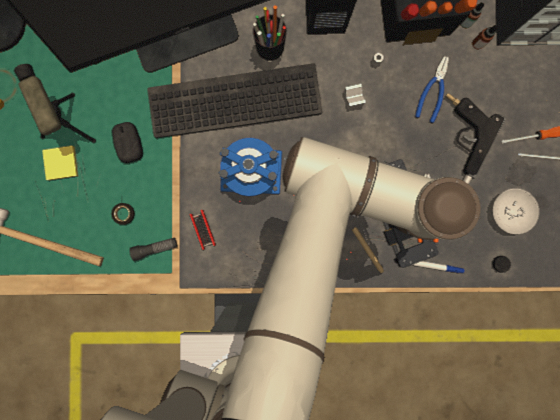

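View pics/sideE.png

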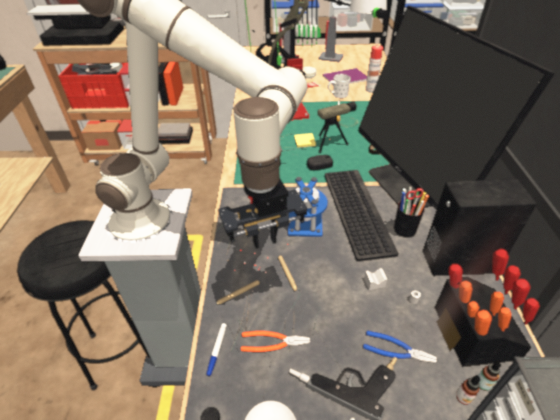

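```bash
python3 -c "
from h import *;print(finish_job())"
```

```text
the job is handed in; nothing more can be done
None
```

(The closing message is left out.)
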